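# Lock the cassette stand and load it

## Robot

A 6-joint arm with a two-finger parallel gripper is mounted at the origin on a cart in front of the work surface, level with it; the furniture and walls round the work are solid. World frame = base frame: x ahead of the robot, y to its left, z up, the work surface at z = 0. Lengths are in m, angles in rad, forces in N, time in s.
With the tool pointing down it reaches from about 0.35 to 0.775 m from the base axis. Payload 5.5 kg.
Tool frame: the origin (TCP) lies midway between the tips of the shut fingers; the grasp point (between the pads) lies hold_point_z behind it (hold_point_z is the distance from the TCP to the grasp point, in m); z points along the fingers, y is the direction in which the jaws open and shut (so a half turn about z gives the same grasp; the last joint's range is limited). The gripper opens to 85 mm and grips with 20 to 120 N. Pads are 22 mm wide; open, the fingers measure 114 mm over their backs; the gripper's body (76 mm by 85 mm) begins 54 mm behind the grasp point. The pads swing forward as they close: fully open they stand 13 mm farther back than shut.
Start: joints at [-1.322, 0.313, 0.046, 1.304, 0, 1.431], TCP at [0.218, -0.532, 0.231] pointing down, gripper open.
Joint ranges: [-2.76, 2.76], [-0.86, 1.69], [-1.03, 1.26], [-2.2, 2.34], [-1.47, 1.5], [-3.14, 3.14]. Speed limits (rad/s): [2.57, 2.57, 3.14, 3.14, 3.14, 3.14].

## Interface

Orientations are given as a unit quaternion [w, x, y, z].
In Python, from workcell import * gives the robot as it stands. The module is installed in compiled form; this text tells all that it offers.
- The arm moves only by the tool jog_arm, never from a script. Its argument "plan" is a list of rows, each a list of 6 numbers: the shift along the world's x, y, z in m, then the turn, a rotation vector about the world's x, y, z in degrees. A call has exactly 10 rows; each row shifts and turns the commanded pose from where the row before left it; what a row does not reach is not made up. A row lasts 1/10 s, in which the tool goes at most 50 mm and 8.59 degrees, less where a joint would pass 70% of its speed; a pose out of reach is approached as far as the arm can. A call with a gripper value outside its range is refused whole. "hand" is the opening, from 0 (shut) to 1 (fully open), set as the call begins (left out, the last holds). The fingers move at their own pace and stop on an object; "force" is the grip in N (left out, the last holds). Time passes only in rows, so rows that do not move let the fingers close, or fill a call up. It gives the time, the measured TCP pose, the force and the opening at its end, in the units of the state.
- get_state(): the state, without advancing time (a new reading comes with each control period).
- read_camera(name): name is "side" or "top" or "wrist"; returns the picture (384x512x3 uint8, red, green, blue); there is no depth.
- calibration(name): a dict with "K" (3x3 intrinsics, pixels), "world_to_cam" (4x4, takes a point from world to camera coordinates). Camera axes: x right, y down, z forward; pixel columns grow to the right and rows downward; lengths in m; the calibration is good to about 2 mm. A picture is of the moment at which its call begins: read the wrist's pose just before it. calibration takes no time and is no camera call; for the wrist camera it gives the pose at the moment of the call.
- hand_in(): hands the job in, once; it reports no verdict.
The state is a dict: "clock": time; "joint_pos": joint angles; "qvel": joint speeds; "tau": joint torques, N m; "tcp_pos": TCP position; "orientation": TCP orientation; "wrist_force": force on the tool from outside, world axes, zero at the start; "ft_torque": the same for the moment, N m; "finger_gap": finger opening in m.
Only numpy, scipy, OpenCV 4.12 (cv2) and the standard library are available. Lean on these libraries where they do the work, as an engineer would, in place of code of your own. Each camera call takes 0.05 s, during which the arm holds its last target.

## Task

Get the cassette stand ready: with the orange key, turn both slotted locks clockwise a quarter turn until each is seated at its stop, and put the key back upright in its holder. Only after both locks are seated, stack all the white test cassettes lying on the worktop in one square pile, flat and face up, centred on the stand's rubber pad with long side along long side. Turn the locks with the key only, never with the fingers, and leave everything else where it is.

Things in the scene. Friction and masses are not known exactly. Their poses are not given: they have to be found in the camera images.
- stand: cassette stand, fixed to the worktop: grey base 120 (own x) by 230 (own y) by 14 mm with a white carrier plate on it whose top is 24 mm above the worktop, a black rubber pad in the middle and one slotted steel lock at each end of y. Origin: centre of the underside, z up
- pad (a point): centre of the top of the black rubber pad, 28 mm above the worktop; the pad is 90 mm (x) by 62 mm (y), and its axes are the stand's. The pile of cassettes belongs on it, long sides along the pad's long side
- lock_far (a joint): turn of the lock at the stand's +y end (its farther end seen from the robot), about a vertical axis: 0 = open (slot along the stand's x, towards the red mark), 1.571 = seated at its stop (slot along the stand's y, towards the green mark). It grows clockwise as seen from above, starts between 0 and 0.2, stays where it is left; about 0.06 N m turns it
- lock_far_head: round steel head of that lock, 34 mm across, 90 mm from the pad's centre along the stand's +y, its top 25 mm above the worktop, just proud of the plate; it sits in a 40 x 38 mm well and turns with the lock
- lock_far_slot (a point): centre of the mouth of the head's slot, on the turning axis, 25 mm above the worktop. The slot runs along this point's own x right across the head, 6 mm wide (9.6 mm at the bevelled mouth) and 8 mm deep
- lock_near (a joint): turn of the lock at the stand's -y end (its nearer end seen from the robot), about a vertical axis: 0 = open (slot along the stand's x, towards the red mark), 1.571 = seated at its stop (slot along the stand's y, towards the green mark). It grows clockwise as seen from above, starts between 0 and 0.2, stays where it is left; about 0.06 N m turns it
- lock_near_head: round steel head of that lock, 34 mm across, 90 mm from the pad's centre along the stand's -y, its top 25 mm above the worktop, just proud of the plate; it sits in a 40 x 38 mm well and turns with the lock
- lock_near_slot (a point): centre of the mouth of the head's slot, on the turning axis, 25 mm above the worktop. The slot runs along this point's own x right across the head, 6 mm wide (9.6 mm at the bevelled mouth) and 8 mm deep
- key: lock key, 88 mm tall, 60 g, upright in its holder, blade down. Origin: middle of the blade's tip, z up the key. Lowest 10 mm: blade, 18 mm (own x) by 3.6 mm (own y); steel shank 18 mm round to 32 mm; black collar 38 mm round to 37 mm; above it the orange handle, 34 mm (own x) by 14 mm thick (own y): grip across y. In a slot it has about 8 degrees of play, so turn it that much past the lock
- key_holder: grey key holder, fixed, at the left or right edge of the worktop: base 56 x 56 x 8 mm with a square socket 36 mm outside, 24 mm inside, top 48 mm above the worktop. The shank goes in with 3 mm to spare all round, any way round, and the collar rests on the socket's top, the blade's tip then 16 mm above the worktop. Origin: centre of the underside, z up
- mini_centrifuge: white bench centrifuge, fixed, 194 x 160 mm, to the right of the stand: body 92 mm high, its open lid rises at the back to about 270 mm above the worktop; carry things round or over it. Origin: centre of the underside
- cassette_1: flat white rigid test cassette, 84 mm (own x) by 56 mm (own y) by 12 mm thick, 60 g, lying face up: green band across one end and a small grey window on top. Origin: centre of the underside, z up. Either end may point either way in the pile. Three or all four are present in a run
- cassette_2: flat white rigid test cassette, 84 mm (own x) by 56 mm (own y) by 12 mm thick, 60 g, lying face up: green band across one end and a small grey window on top. Origin: centre of the underside, z up. Either end may point either way in the pile. Three or all four are present in a run
- cassette_3: flat white rigid test cassette, 84 mm (own x) by 56 mm (own y) by 12 mm thick, 60 g, lying face up: green band across one end and a small grey window on top. Origin: centre of the underside, z up. Either end may point either way in the pile. Three or all four are present in a run
- cassette_4: flat white rigid test cassette, 84 mm (own x) by 56 mm (own y) by 12 mm thick, 60 g, lying face up: green band across one end and a small grey window on top. Origin: centre of the underside, z up. Either end may point either way in the pile. Three or all four are present in a run
- specimen_cup_a: bystander: clear specimen cup with red screw lid, 62 mm across, 72 mm tall; origin at the centre of its underside; leave it where it is
- specimen_cup_b: bystander: clear specimen cup with yellow screw lid, 62 mm across, 72 mm tall; origin at the centre of its underside; leave it where it is
- strip_vial_b: bystander: white upright vial with a blue cap, 42 mm across, 104 mm tall; origin at the centre of its underside; leave it where it is

How it is judged:
By the outcome, as a careful person would: the job done as asked, in the order asked, and still so for the second after the job is handed in, with the robot touching nothing.
Of cassette_1, cassette_2, cassette_3, cassette_4 only 3 to 4 are there at a start; the rules pass over those that are not, and their reading is None.
At some moment in a run one of cassette_1, cassette_2, cassette_3, cassette_4 may be knocked a few centimetres aside while the robot is not near it.
It also fails if it takes over 210 s, if anything falls off the work surface, if the arm or the gripper's body presses on something with over 40 N, if the wrist force passes 120 N, or if a joint passes its speed limit or range.

## Working session

There is one attempt and no reset: what is moved stays moved. The work goes in short steps, Python scripts to look and compute and a tool call to move; the robot and the scene stay as the last step left them, time stands still between calls to the robot, and variables do not carry over. Pictures are saved under pics/ and viewed, and the job is handed in when it is done.

Besides the shell and the picture viewer there is one more tool, called after "Call:" by a JSON object that holds its "api" and its "payload". jog_arm: Moves the arm, as the interface text tells. Its arguments: {"type":"object","properties":{"plan":{"type":"array","items":{"type":"array","items":{"type":"number"}}},"hand":{"type":"number"},"force":{"type":"number"}},"required":["plan"]}

```bash
mkdir -p pics
python3 - <<'E'
from workcell import *
import cv2
s=get_state()
for k,v in s.items(): print(k,v)
for n in ("side","top","wrist"):
    c=calibration(n); print(n,c)
    im=read_camera(n); cv2.imwrite(f"pics/{n}0.png",im[:,:,::-1])
E
```

```text
clock 0.0
joint_pos [-1.32158462e+00  3.14004183e-01  4.49823597e-02  1.30359650e+00
 -1.10313905e-05  1.43120154e+00]
qvel [ 1.48419935e-03 -2.30493253e-04 -5.67793434e-04 -5.68609281e-05
 -1.59978891e-03  4.94366524e-04]
tau [ 6.70564968e-04 -4.80630398e+01  2.98531759e+01  1.93870609e-02
  1.28771626e-04  3.35917875e-06]
tcp_pos [ 0.21783762 -0.53158957  0.2304081 ]
orientation [-9.09328902e-04  9.81162717e-01  1.93180986e-01 -5.54128691e-05]
wrist_force [ 0.16598928 -0.50723065 -0.13456372]
ft_torque [-0.00413469 -0.04191684  0.00915133]
finger_gap 0.085612829402092
side {'K': array([[422.39404724,   0.        , 256.70548425],
       [  0.        , 422.39404724, 190.1915478 ],
       [  0.        ,   0.        ,   1.        ]]), 'world_to_cam': array([[-0.90198958, -0.43170197,  0.00694223,  0.50086206],
       [-0.15601745,  0.310903  , -0.93754887,  0.12437609],
       [ 0.40258334, -0.84674242, -0.34778431,  0.96888708],
       [ 0.        ,  0.        ,  0.        ,  1.        ]])}
top {'K': array([[399.48504153,   0.        , 249.9964972 ],
       [  0.        , 399.48504153, 198.31751462],
       [  0.        ,   0.        ,   1.        ]]), 'world_to_cam': array([[ 0.00354011, -0.99963257, -0.02687376,  0.02625296],
       [-0.98517459,  0.001123  , -0.17155107,  0.54549495],
       [ 0.17151821,  0.02708265, -0.98480863,  0.90223972],
       [ 0.        ,  0.        ,  0.        ,  1.        ]])}
wrist {'K': array([[328.02221795,   0.        , 252.54015875],
       [  0.        , 328.02221795, 193.94473146],
       [  0.        ,   0.        ,   1.        ]]), 'world_to_cam': array([[ 0.37887532, -0.92544622, -0.00166951, -0.57433205],
       [-0.87654841, -0.35943416,  0.32010931, -0.04275843],
       [-0.29684403, -0.11981811, -0.94737914,  0.38083272],
       [ 0.        ,  0.        ,  0.        ,  1.        ]])}
```

View pics/top0.png

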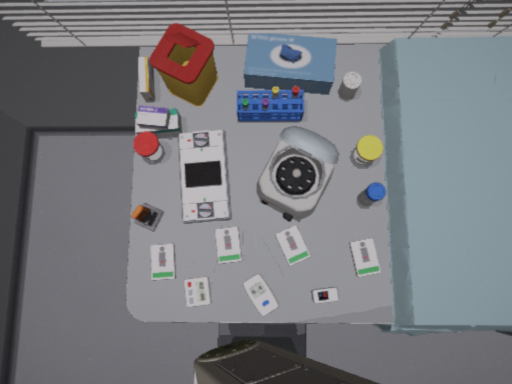

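View pics/side0.png

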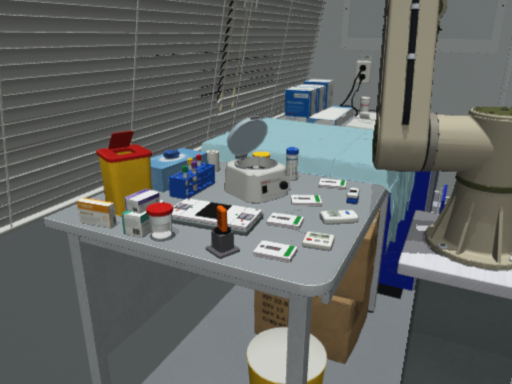

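View pics/wrist0.png

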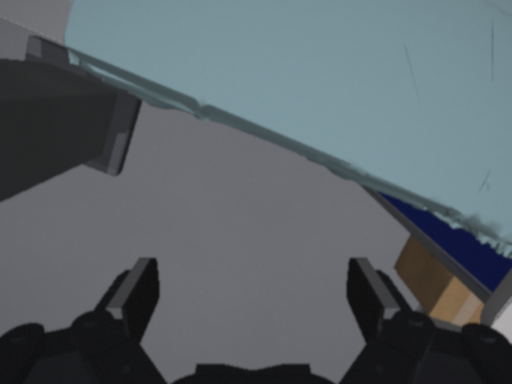

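```bash
cat > h.py <<'E'
from workcell import *
import cv2, numpy as np
from scipy.spatial.transform import Rotation as R
def ray(cal,uv,z):
    K,T=cal["K"],cal["world_to_cam"]; Rm,t=T[:3,:3],T[:3,3]
    c=-Rm.T@t; d=Rm.T@np.linalg.solve(K,np.array([uv[0],uv[1],1.]))
    return c+d*(z-c[2])/d[2]
def proj(cal,p):
    K,T=cal["K"],cal["world_to_cam"]; q=K@(T[:3,:3]@np.asarray(p,float)+T[:3,3]); return q[:2]/q[2]
def big(im,f,x0,y0,x1,y1):
    return cv2.resize(im[y0:y1,x0:x1],None,fx=f,fy=f,interpolation=cv2.INTER_CUBIC)[:,:,::-1]
def rect_world(cal,cnt,z):
    P=np.array([ray(cal,p,z)[:2]*1000 for p in cnt.reshape(-1,2)],np.float32)
    return cv2.minAreaRect(P)
def st():
    s=get_state(); q=s["orientation"]; r=R.from_quat([q[1],q[2],q[3],q[0]])
    y=r.as_matrix()[:,1]
    print("t",round(s["clock"],2),"tcp",np.round(s["tcp_pos"],4),"yaxis deg",round(np.degrees(np.arctan2(y[1],y[0])),2),"z",np.round(r.as_matrix()[:,2],3),"F",np.round(s["wrist_force"],1),"M",np.round(s["ft_torque"],2),"gap",round(s["finger_gap"],4),"j6",round(s["joint_pos"][5],3))
    return s,r
E
python3 - <<'E'
from h import *
im=cv2.imread("pics/top0.png")[:,:,::-1]
cv2.imwrite("pics/topz1.png",big(im,5,125,120,245,235))
cv2.imwrite("pics/topz2.png",big(im,3,135,220,390,315))
cal=calibration("top")
for n,uv,z in [("key",(145,212),.08),("c1",(162,262),.012),("c2",(228,244),.012),("c3",(293,245),.012),("c4",(366,257),.012),("lf",(201,140),.025),("ln",(206,210),.025),("pad",(203,174),.028),("A",(150,145),.07)]: print(n,ray(cal,uv,z).round(3))
E
```

```text
key [0.508 0.267 0.08 ]
c1 [0.396 0.24  0.012]
c2 [0.439 0.081 0.012]
c3 [ 0.437 -0.076  0.012]
c4 [ 0.409 -0.25   0.012]
lf [0.698 0.151 0.025]
ln [0.521 0.134 0.025]
pad [0.61  0.143 0.028]
A [0.671 0.266 0.07 ]
```

View pics/topz1.png

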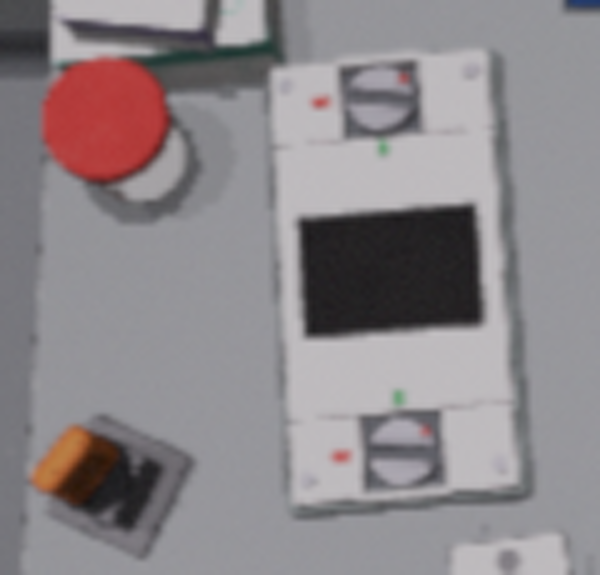

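View pics/topz2.png

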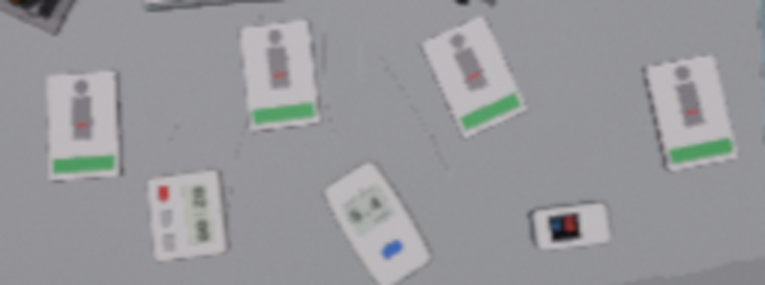

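Run:
```python
from h import *
s,r=st()
T=calibration("wrist")["world_to_cam"]; c=-T[:3,:3].T@T[:3,3]
print("cam pos",c, "in tool",r.inv().apply(c-s["tcp_pos"]), "fwd tool",r.inv().apply(T[2,:3]),"xc tool",r.inv().apply(T[0,:3]))
print(r.as_matrix().round(3)); print([k for k in s])
cal=calibration("top"); im=cv2.imread("pics/top0.png")
hsv=cv2.cvtColor(im,cv2.COLOR_BGR2HSV)
m=((hsv[:,:,2]<60)).astype(np.uint8); m[:150]=0;m[200:]=0;m[:,:178]=0;m[:,232:]=0
cn=max(cv2.findContours(m,0,2)[0],key=cv2.contourArea); print("pad",rect_world(cal,cn,.028))
w=((hsv[:,:,1]<40)&(hsv[:,:,2]>170)).astype(np.uint8); g=((hsv[:,:,1]>90)&(abs(hsv[:,:,0].astype(int)-70)<20)).astype(np.uint8)
for n,(x0,y0,x1,y1) in dict(c1=(147,238,178,282),c2=(212,224,246,268),c3=(272,222,314,268),c4=(347,236,385,280)).items():
    mm=np.zeros_like(w); mm[y0:y1,x0:x1]=(w|g)[y0:y1,x0:x1]; mm=cv2.morphologyEx(mm,3,np.ones((3,3)))
    cn=max(cv2.findContours(mm,0,2)[0],key=cv2.contourArea); print(n,rect_world(cal,cn,.012))
```

```text
t 0.15 tcp [ 0.2179 -0.5317  0.2306] yaxis deg -67.73 z [-0.     0.001 -1.   ] F [-0.7  0.  -0.8] M [-0.02 -0.05 -0.01] gap 0.0855 j6 1.431
cam pos [ 0.29317846 -0.50129144  0.37363361] in tool [ 0.08126039  0.00018505 -0.14299507] fwd tool [-3.20340453e-01 -1.46758460e-04  9.47302471e-01] xc tool [-1.69127366e-04  9.99999981e-01  9.77302629e-05]
[[ 0.925  0.379 -0.   ]
 [ 0.379 -0.925  0.001]
 [ 0.    -0.001 -1.   ]]
['clock', 'joint_pos', 'qvel', 'tau', 'tcp_pos', 'orientation', 'wrist_force', 'ft_torque', 'finger_gap']
pad ((610.6688232421875, 144.38807678222656), (57.00227355957031, 84.37645721435547), 4.948207378387451)
c1 ((397.21124267578125, 240.02781677246094), (82.845703125, 53.41462326049805), 2.6550161838531494)
c2 ((437.877197265625, 82.51898193359375), (82.90560913085938, 54.593994140625), 6.857426166534424)
c3 ((437.86016845703125, -75.42948913574219), (82.50144958496094, 54.694156646728516), 24.424427032470703)
c4 ((409.3194580078125, -248.1179962158203), (82.36832427978516, 53.9980583190918), 11.064510345458984)
```

Call:
{"api": "jog_arm", "payload": {"plan": [[0.018,0.04,0.007,0,0,-1.1],[0.018,0.04,0.007,0,0,-1.1],[0.018,0.04,0.007,0,0,-1.1],[0.018,0.04,0.007,0,0,-1.1],[0.018,0.04,0.007,0,0,-1.1],[0.018,0.04,0.007,0,0,-1.1],[0.018,0.04,0.007,0,0,-1.1],[0.018,0.04,0.007,0,0,-1.1],[0.018,0.04,0.007,0,0,-1.1],[0.018,0.04,0.007,0,0,-1.1]]}}

```text
clock: 1.15
tcp_pos: [0.3982, -0.1304, 0.3016]
orientation: [0.0, 0.995, 0.098, 0.0]
wrist_force: [1.3, -0.4, -0.6]
finger_gap: 0.0854
```

Call:
{"api": "jog_arm", "payload": {"plan": [[0.017,0.032,0,0,0,-1.3],[0.017,0.032,0,0,0,-1.3],[0.017,0.032,0,0,0,-1.3],[0.017,0.032,0,0,0,-1.3],[0.017,0.032,0,0,0,-1.3],[0.017,0.032,0,0,0,-1.3],[0.017,0.032,0,0,0,-1.3],[0.017,0.032,0,0,0,-1.3],[0.017,0.026,0,0,0,-0.9],[0,0,0,0,0,0]]}}

```text
clock: 2.15
tcp_pos: [0.5539, 0.1172, 0.3001]
orientation: [-0.013, 1.0, 0.027, -0.001]
wrist_force: [0.3, -0.3, -0.4]
finger_gap: 0.0855
```

Run:
```python
from h import *
import pickle
s,r=st()
cal=calibration("wrist"); im=read_camera("wrist"); cv2.imwrite("pics/w1.png",im[:,:,::-1]); pickle.dump(cal,open("w1.pkl","wb"))
```

```text
t 2.15 tcp [0.5539 0.1172 0.3001] yaxis deg -86.95 z [-0.003  0.027 -1.   ] F [ 0.3 -0.3 -0.4] M [-0.04  0.05  0.01] gap 0.0855 j6 3.141
```

View pics/w1.png

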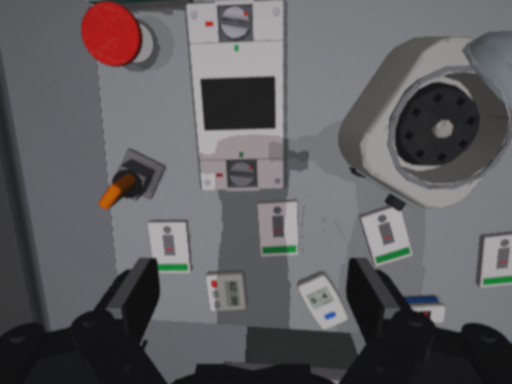

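Run:
```python
from h import *
import pickle
cal=pickle.load(open("w1.pkl","rb")); im=cv2.imread("pics/w1.png")
cv2.imwrite("pics/w1k.png",big(im[:,:,::-1],7,90,140,175,220))
cv2.imwrite("pics/w1s.png",big(im[:,:,::-1],4,180,0,300,145))
hsv=cv2.cvtColor(im,cv2.COLOR_BGR2HSV)
m=((hsv[:,:,1]>150)&(hsv[:,:,2]>90)&(hsv[:,:,0]<20)).astype(np.uint8); m[:150]=0;m[:,200:]=0
cn=max(cv2.findContours(m,0,2)[0],key=cv2.contourArea)
print("orange",cv2.minAreaRect(cn),cv2.boundingRect(cn))
for z in (.055,.08,.104): print(z,rect_world(cal,cn,z))
m=(hsv[:,:,2]<55).astype(np.uint8); m[:60]=0;m[145:]=0;m[:,:195]=0;m[:,285:]=0
cn=max(cv2.findContours(m,0,2)[0],key=cv2.contourArea); print("pad",rect_world(cal,cn,.028))
```

```text
orange ((109.9395980834961, 196.15773010253906), (12.534248352050781, 26.870807647705078), 34.99202346801758) (99, 184, 22, 25)
0.055 ((489.02569580078125, 301.08123779296875), (15.142903327941895, 38.19367980957031), 53.91450119018555)
0.08 ((498.46551513671875, 289.2269592285156), (14.167078018188477, 35.732391357421875), 53.91455841064453)
0.104 ((507.52777099609375, 277.8468017578125), (13.230263710021973, 33.36962127685547), 53.914581298828125)
pad ((609.72705078125, 144.57192993164062), (57.9658203125, 85.83280944824219), 4.848015308380127)
```

View pics/w1k.png

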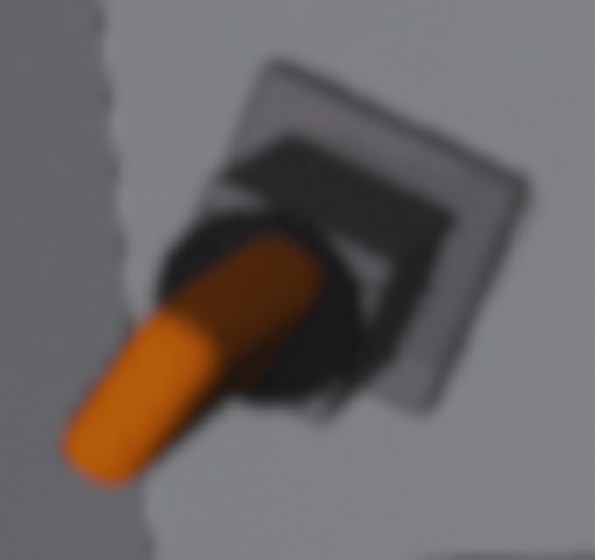

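View pics/w1s.png

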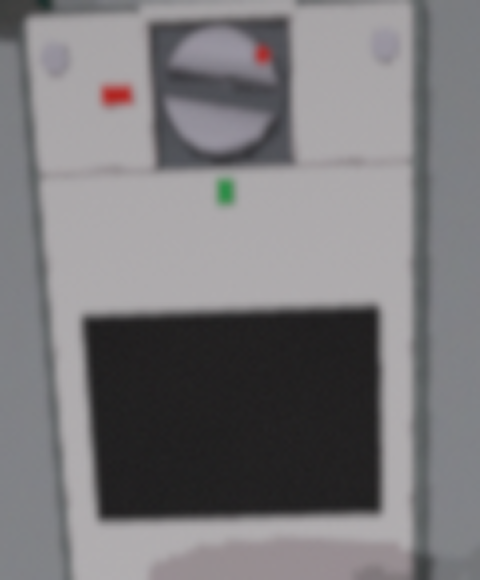

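Run:
```python
from h import *
import pickle
cal=pickle.load(open("w1.pkl","rb"))
C=[ray(cal,(90+x/7,140+y/7),.008)[:2] for x,y in [(280,60),(527,185),(425,412)]]
print(np.array(C).round(4),"center",((C[0]+C[2])/2).round(4))
# stand outer / near
im=cv2.imread("pics/w1.png")
cv2.imwrite("pics/w1n.png",big(im[:,:,::-1],7,195,145,290,195))
# lock centre far in w1: crop(220,92)
print("far",ray(cal,(180+221/4,0+91/4),.025).round(4))
ct=calibration("top"); im=cv2.imread("pics/top0.png"); hsv=cv2.cvtColor(im,cv2.COLOR_BGR2HSV)
m=((hsv[:,:,1]>150)&(hsv[:,:,2]>120)&(hsv[:,:,0]<20)).astype(np.uint8); m[:195]=0;m[230:]=0;m[:,170:]=0;m[:,:125]=0
cn=max(cv2.findContours(m,0,2)[0],key=cv2.contourArea); print("key top",rect_world(ct,cn,.104))
cc=[ray(ct,(125+x/5,120+y/5),.008)[:2] for x,y in [(100,415),(195,462),(145,555)]]; print("hold top",((cc[0]+cc[2])/2).round(4))
```

```text
[[0.5418 0.2898]
 [0.5198 0.2426]
 [0.4711 0.265 ]] center [0.5064 0.2774]
far [0.6987 0.1516 0.025 ]
key top ((506.1905212402344, 278.11102294921875), (10.651309967041016, 29.472509384155273), 55.08908462524414)
hold top [0.5059 0.2767]
```

View pics/w1n.png

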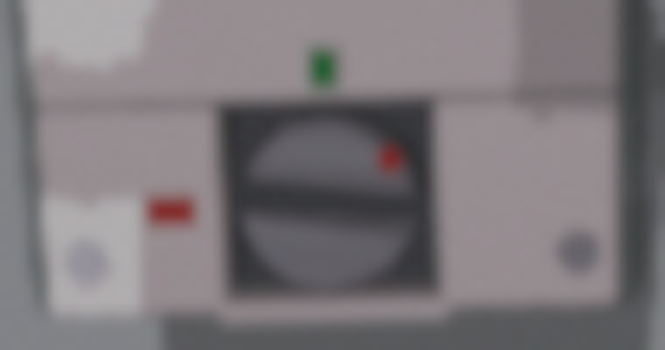

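Run:
```python
from h import *
import pickle
cal=pickle.load(open("w1.pkl","rb"))
def f(p,s,o): return ray(cal,(o[0]+p[0]/s,o[1]+p[1]/s),.025)[:2]
for n,a,b,s,o in [("near",(248,192),(410,208),7,(195,145)),("far",(170,78),(278,100),4,(180,0))]:
    A,B=f(a,s,o),f(b,s,o); d=B-A; print(n,((A+B)/2).round(4),np.degrees(np.arctan2(d[1],d[0])), np.linalg.norm(d))
st()
```

```text
near [0.5207 0.1362] -92.3805086191174 0.030678153287417163
far [0.6992 0.1507] -97.56166048202832 0.03139020592620965
t 2.2 tcp [0.5527 0.1165 0.3003] yaxis deg -87.0 z [-0.003  0.026 -1.   ] F [0.6 0.6 0.6] M [ 0.05  0.05 -0.05] gap 0.0852 j6 3.141
```

Call:
{"api": "jog_arm", "payload": {"plan": [[-0.005,0.016,0,0,0,8.5],[-0.005,0.016,0,0,0,8.5],[-0.005,0.016,0,0,0,8.5],[-0.005,0.016,0,0,0,8.5],[-0.005,0.016,0,0,0,8.5],[-0.005,0.016,0,0,0,8.5],[-0.005,0.016,0,0,0,8.5],[-0.005,0.016,0,0,0,8.5],[-0.005,0.016,0,0,0,8.5],[-0.001,0.017,0,0,0,8.5]]}}

```text
clock: 3.2
tcp_pos: [0.5053, 0.2767, 0.3018]
orientation: [-0.009, 0.718, 0.696, -0.01]
wrist_force: [-0.1, 0.0, 0.7]
finger_gap: 0.0849
```

Call:
{"api": "jog_arm", "payload": {"plan": [[0,0,0,0,0,8.5],[0,0,0,0,0,8.5],[0,0,0,0,0,8.5],[0,0,0,0,0,8.5],[0,0,0,0,0,8.5],[0,0,0,0,0,8.5],[0,0,0,0,0,8.5],[0,0,0,0,0,8.5],[0,0,0,0,0,8.5],[0,0,0,0,0,8.5]]}}

```text
clock: 4.2
tcp_pos: [0.5057, 0.2761, 0.3015]
orientation: [-0.001, 0.059, 0.998, -0.014]
wrist_force: [0.4, 0.1, -0.8]
finger_gap: 0.0852
```

Run:
```python
from h import *
import workcell; print([a for a in dir(workcell) if a[0]!='_'])
st()
```

```text
['MotionError', 'calibration', 'get_state', 'hand_in', 'hold_point_z', 'read_camera']
t 4.2 tcp [0.5057 0.2761 0.3015] yaxis deg 83.25 z [-0.003 -0.027 -1.   ] F [ 0.4  0.1 -0.8] M [ 0.07 -0.02 -0.01] gap 0.0852 j6 0.491
```

Call:
{"api": "jog_arm", "payload": {"plan": [[0,0,-0.01,0,0,8.5],[0,0,-0.01,0,0,8.5],[0,0,-0.01,0,0,8.5],[0,0,-0.01,0,0,8.5],[0,0,-0.01,0,0,8.5],[0,0,-0.01,0,0,8.5],[0,0,-0.01,0,0,8.5],[0,0,-0.01,0,0,8.5],[0,0,-0.01,0,0,8.5],[0,0,-0.01,0,0,8.5]]}}

```text
clock: 5.2
tcp_pos: [0.5057, 0.2761, 0.2011]
orientation: [0.008, -0.631, 0.776, -0.01]
wrist_force: [-0.3, 0.7, -0.5]
finger_gap: 0.0852
```

Call:
{"api": "jog_arm", "payload": {"plan": [[0,0,-0.005,0,0,8.5],[0,0,-0.005,0,0,8.5],[0,0,-0.005,0,0,8.5],[0,0,-0.005,0,0,8.5],[0,0,-0.005,0,0,8.5],[0,0,-0.005,0,0,8.5],[0,0,-0.005,0,0,8.5],[0,0,-0.005,0,0,6.2],[0,0,0,0,0,0],[0,0,0,0,0,0]]}}

```text
clock: 6.2
tcp_pos: [0.506, 0.2765, 0.1616]
orientation: [-0.013, 0.95, -0.313, 0.004]
wrist_force: [-0.1, 0.1, -0.5]
finger_gap: 0.0858
```

Run:
```python
from h import *
import workcell; print(workcell.hold_point_z)
s,r=st()
des=R.from_matrix(np.array([[np.cos(np.radians(-36)),np.sin(np.radians(-36)),0],[np.sin(np.radians(-36)),-np.cos(np.radians(-36)),0],[0,0,-1]]))
print(np.degrees((des*r.inv()).as_rotvec()))
cal=calibration("wrist");im=read_camera("wrist");cv2.imwrite("pics/w2.png",im[:,:,::-1])
print(proj(cal,[.5065,.2777,.104]))
```

```text
0.0187
t 6.2 tcp [0.506  0.2765 0.1616] yaxis deg -126.53 z [ 0.015  0.021 -1.   ] F [-0.1  0.1 -0.5] M [-0.02  0.03 -0.01] gap 0.0858 j6 -2.151
[-1.22627531  0.87158719  0.52819572]
[251.27167568 214.7600253 ]
```

View pics/w2.png

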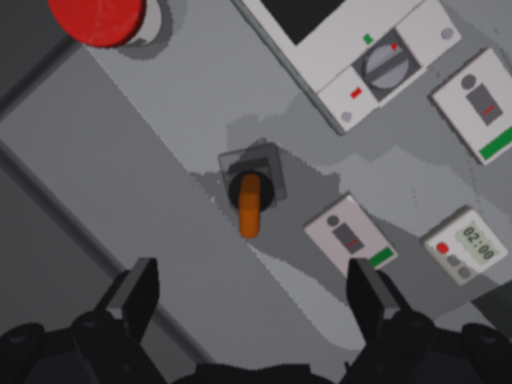

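Call:
{"api": "jog_arm", "payload": {"plan": [[0.0005,0.001,-0.01,-1.2,0.9,0.5],[0,0,-0.01,0,0,0],[0,0,-0.015,0,0,0],[0,0,-0.015,0,0,0],[0,0,-0.015,0,0,0],[0,0,-0.015,0,0,0],[0,0,-0.01,0,0,0],[0,0,-0.01,0,0,0],[0,0,0,0,0,0],[0,0,0,0,0,0]]}}

```text
clock: 7.25
tcp_pos: [0.507, 0.2782, 0.0613]
orientation: [-0.0, 0.951, -0.308, -0.0]
wrist_force: [0.4, -0.5, 0.1]
finger_gap: 0.0853
```

Call:
{"api": "jog_arm", "payload": {"plan": [[0,0,0,0,0,0],[0,0,0,0,0,0],[0,0,0,0,0,0],[0,0,0,0,0,0],[0,0,0,0,0,0],[0,0,0,0,0,0],[0,0,0,0,0,0],[0,0,0,0,0,0],[0,0,0,0,0,0],[0,0,0,0,0,0]], "hand": 0, "force": 80}}

```text
clock: 8.25
tcp_pos: [0.5073, 0.2783, 0.0617]
orientation: [-0.001, 0.951, -0.308, 0.0]
wrist_force: [-0.2, 0.1, 4.7]
finger_gap: 0.0133
```

Run:
```python
from h import *
s,r=st()
```

```text
t 8.25 tcp [0.5073 0.2783 0.0617] yaxis deg -125.84 z [ 0.     0.001 -1.   ] F [-0.2  0.1  4.7] M [-0.03  0.04 -0.01] gap 0.0133 j6 -2.154
```

Call:
{"api": "jog_arm", "payload": {"plan": [[0,0,0.01,0,0,0],[0,0,0.01,0,0,0],[0,0,0.015,0,0,0],[0,0,0.02,0,0,0],[0,-0.01,0.02,0,0,-5],[0.002,-0.03,0,0,0,-8.5],[0.002,-0.03,0,0,0,-8.5],[0.003,-0.03,0,0,0,-8.5],[0.003,-0.03,0,0,0,-8.5],[0.003,-0.0115,0,0,0,-8.5]]}}

```text
clock: 9.25
tcp_pos: [0.5198, 0.1343, 0.1369]
orientation: [0.0, 0.744, -0.668, 0.0]
wrist_force: [-0.1, -0.2, 0.1]
finger_gap: 0.013
```

Call:
{"api": "jog_arm", "payload": {"plan": [[0,0,0,0,0,-8.5],[0,0,-0.01,0,0,-0.6],[0,0,-0.01,0,0,0],[0,0,-0.01,0,0,0],[0,0,0,0,0,0],[0,0,0,0,0,0],[0,0,0,0,0,0],[0,0,0,0,0,0],[0,0,0,0,0,0],[0,0,0,0,0,0]]}}

```text
clock: 10.25
tcp_pos: [0.5202, 0.1367, 0.1066]
orientation: [0.001, -0.692, 0.722, -0.0]
wrist_force: [0.1, -0.3, -1.1]
finger_gap: 0.013
```

Run:
```python
from h import *
s,r=st()
p=s["tcp_pos"]; tip=p+r.apply([0,0,.0457]); print("tip",tip)
for n in ("wrist","side"):
    cal=calibration(n);im=read_camera(n);cv2.imwrite(f"pics/{n}3.png",im[:,:,::-1])
    print(n,"tip",proj(cal,tip),"lock",proj(cal,[.5205,.1366,.025]),"collar top c",proj(cal,p+r.apply([0,0,.0087])))
    u=proj(cal,tip).astype(int)
    cv2.imwrite(f"pics/{n}3z.png",big(im,5,max(0,u[0]-60),max(0,u[1]-60),u[0]+60,u[1]+50))
```

```text
t 10.25 tcp [0.5202 0.1367 0.1066] yaxis deg 177.57 z [ 0.001  0.001 -1.   ] F [ 0.1 -0.3 -1.1] M [-0.02  0.03  0.01] gap 0.013 j6 -1.421
tip [0.52020797 0.13674866 0.06088624]
wrist tip [251.02577146 223.17866592] lock [250.86761933 203.0855141 ] collar top c [250.73249176 251.98903603]
side tip [245.76499992 201.81113379] lock [245.7173966  215.11655698] collar top c [245.75240576 187.70867722]
```

View pics/wrist3.png

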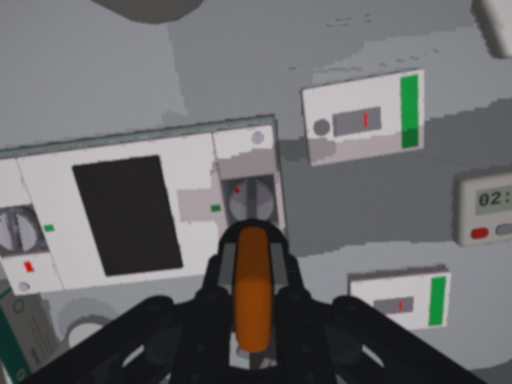

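View pics/side3z.png

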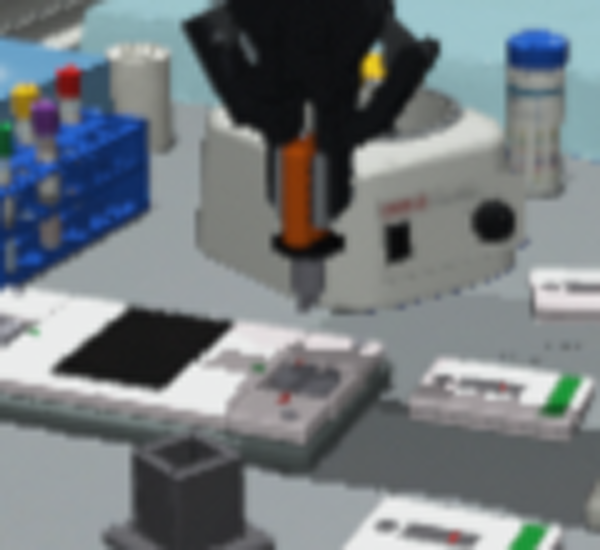

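Run:
```python
from h import *
im=cv2.imread("pics/wrist3.png")[:,:,::-1]
cv2.imwrite("pics/w3z.png",big(im,6,205,165,305,265))
```

```text
(no output)
```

View pics/w3z.png

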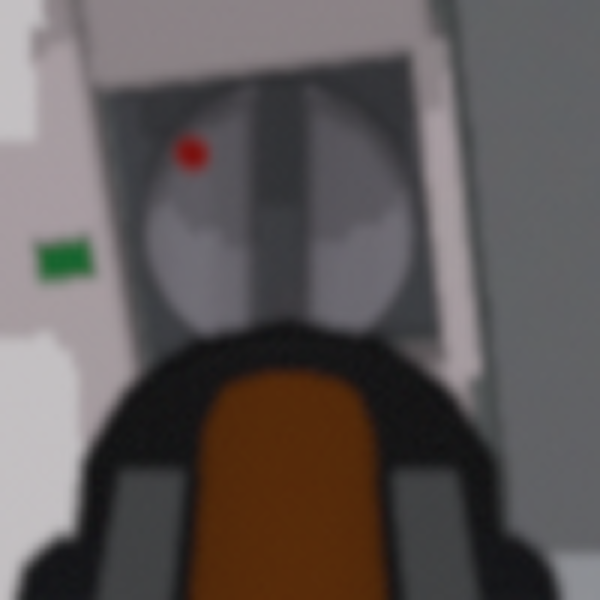

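Call:
{"api": "jog_arm", "payload": {"plan": [[0.0008,0,-0.011,0,0,0],[0,0,-0.011,0,0,0],[0,0,-0.011,0,0,0],[0,0,0,0,0,0],[0,0,-0.0015,0,0,0],[0,0,-0.0015,0,0,0],[0,0,-0.0015,0,0,0],[0,0,-0.001,0,0,0],[0,0,-0.001,0,0,0],[0,0,0,0,0,0]]}}

```text
clock: 11.35
tcp_pos: [0.5208, 0.1367, 0.0668]
orientation: [0.0, -0.692, 0.722, 0.0]
wrist_force: [-0.4, -0.7, -1.2]
finger_gap: 0.0131
```

Run:
```python
from h import *
s,r=st()
```

```text
t 11.35 tcp [0.5208 0.1367 0.0668] yaxis deg 177.56 z [ 0.001  0.001 -1.   ] F [-0.4 -0.7 -1.2] M [ 0.05 -0.06  0.04] gap 0.0131 j6 -1.421
```

Call:
{"api": "jog_arm", "payload": {"plan": [[0,0,-0.001,0,0,0],[0,0,-0.001,0,0,0],[0,0,-0.001,0,0,0],[0,0,0,0,0,0],[0,0,0,0,0,-5],[0,0,0,0,0,-5],[0,0,0,0,0,-5],[0,0,0,0,0,-5],[0,0,0,0,0,0],[0,0,0,0,0,0]]}}

```text
clock: 12.35
tcp_pos: [0.5208, 0.1366, 0.0638]
orientation: [0.0, -0.557, 0.831, -0.0]
wrist_force: [-0.7, -0.8, -0.6]
finger_gap: 0.013
```

Run:
```python
from h import *
s,r=st()
```

```text
t 12.35 tcp [0.5208 0.1366 0.0638] yaxis deg 157.68 z [ 0.001  0.    -1.   ] F [-0.7 -0.8 -0.6] M [-0.   -0.02 -0.01] gap 0.013 j6 -1.074
```

Call:
{"api": "jog_arm", "payload": {"plan": [[0,0,0,0,0,-6],[0,0,0,0,0,-6],[0,0,0,0,0,-6],[0,0,0,0,0,-6],[0,0,0,0,0,-6],[0,0,0,0,0,-6],[0,0,0,0,0,-6],[0,0,0,0,0,-6],[0,0,0,0,0,-6],[0,0,0,0,0,0]]}}

```text
clock: 13.35
tcp_pos: [0.5203, 0.1373, 0.0638]
orientation: [0.0, -0.119, 0.993, 0.0]
wrist_force: [-1.4, 2.7, -0.3]
finger_gap: 0.0134
```

Run:
```python
from h import *
s,r=st()
im=read_camera("wrist");cv2.imwrite("pics/w4.png",im[:,:,::-1])
cv2.imwrite("pics/w4z.png",big(im,4,170,130,330,280))
```

```text
t 13.35 tcp [0.5203 0.1373 0.0638] yaxis deg 103.66 z [ 0.     0.001 -1.   ] F [-1.4  2.7 -0.3] M [0.7  0.32 0.06] gap 0.0134 j6 -0.13
```

View pics/w4z.png

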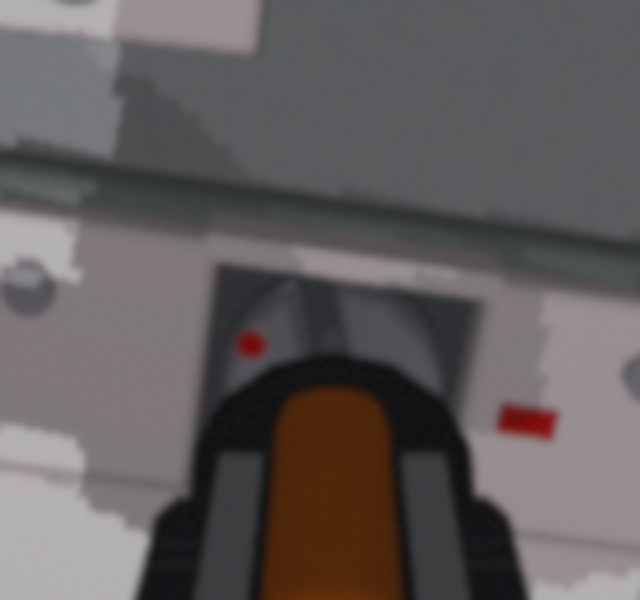

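Call:
{"api": "jog_arm", "payload": {"plan": [[0,0,0,0,0,-4],[0,0,0,0,0,-4],[0,0,0,0,0,-4],[0,0,0,0,0,-3],[0,0,0,0,0,-2],[0,0,0,0,0,0],[0,0,0,0,0,0],[0,0,0,0,0,0],[0,0,0,0,0,0],[0,0,0,0,0,0]]}}

```text
clock: 14.4
tcp_pos: [0.5204, 0.1375, 0.0638]
orientation: [-0.0, 0.028, 1.0, 0.001]
wrist_force: [-1.3, 5.1, 0.7]
finger_gap: 0.0132
```

Run:
```python
from h import *
s,r=st()
```

```text
t 14.4 tcp [0.5204 0.1375 0.0638] yaxis deg 86.75 z [-0.     0.001 -1.   ] F [-1.3  5.1  0.7] M [1.32 0.44 0.12] gap 0.0132 j6 0.165
```

Call:
{"api": "jog_arm", "payload": {"plan": [[0,0,0,0,0,-2],[0,0,0,0,0,-2],[0,0,0,0,0,0],[0,0,0,0,0,0],[0,0,0,0,0,0],[0,0,0,0,0,0],[0,0,0,0,0,0],[0,0,0,0,0,0],[0,0,0,0,0,0],[0,0,0,0,0,0]]}}

```text
clock: 15.4
tcp_pos: [0.5204, 0.1375, 0.0638]
orientation: [-0.0, 0.063, 0.998, 0.001]
wrist_force: [-2.4, 5.0, -0.2]
finger_gap: 0.0134
```

Run:
```python
from h import *
s,r=st()
im=read_camera("wrist");cv2.imwrite("pics/w5.png",im[:,:,::-1])
cv2.imwrite("pics/w5z.png",big(im,4,170,130,330,280))
```

```text
t 15.4 tcp [0.5204 0.1375 0.0638] yaxis deg 82.77 z [ 0.     0.001 -1.   ] F [-2.4  5.  -0.2] M [1.35 0.47 0.15] gap 0.0134 j6 0.235
```

View pics/w5z.png

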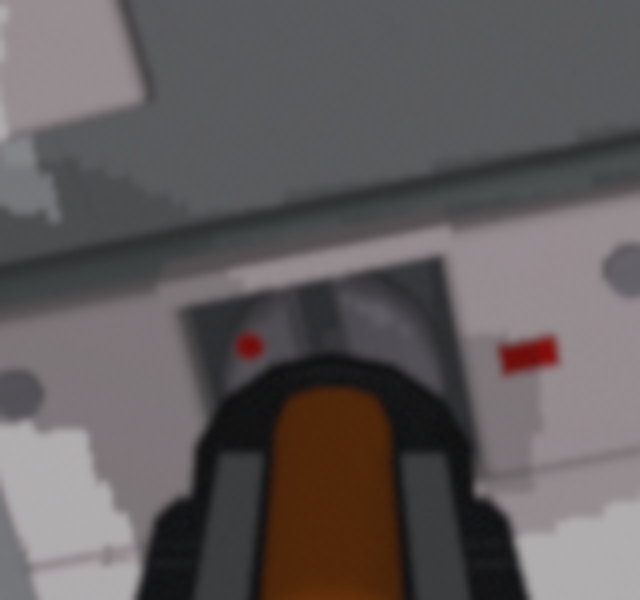

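Call:
{"api": "jog_arm", "payload": {"plan": [[0,0,0,0,0,-1.5],[0,0,0,0,0,-1.5],[0,0,0,0,0,0],[0,0,0,0,0,0],[0,0,0,0,0,0],[0,0,0,0,0,0],[0,0,0,0,0,0],[0,0,0,0,0,0],[0,0,0,0,0,0],[0,0,0,0,0,0]]}}

```text
clock: 16.45
tcp_pos: [0.5204, 0.1377, 0.0638]
orientation: [-0.0, 0.089, 0.996, 0.001]
wrist_force: [-2.0, 5.3, 0.1]
finger_gap: 0.0135
```

Run:
```python
from h import *
s,r=st()
im=read_camera("wrist");cv2.imwrite("pics/w6.png",im[:,:,::-1])
cv2.imwrite("pics/w6z.png",big(im,4,170,130,330,280))
```

```text
t 16.45 tcp [0.5204 0.1377 0.0638] yaxis deg 79.79 z [ 0.     0.001 -1.   ] F [-2.   5.3  0.1] M [1.41 0.46 0.34] gap 0.0135 j6 0.287
```

View pics/w6z.png

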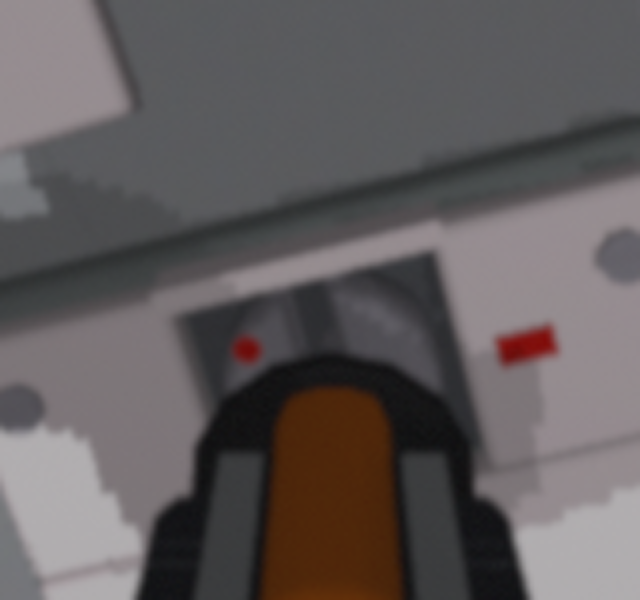

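Call:
{"api": "jog_arm", "payload": {"plan": [[0,0,0,0,0,-1.5],[0,0,0,0,0,0],[0,0,0,0,0,0],[0,0,0,0,0,0],[0,0,0,0,0,3],[0,0,0,0,0,3],[0,0,0,0,0,3],[0,0,0,0,0,1],[0,0,0,0,0,0],[0,0,0,0,0,0]]}}

```text
clock: 17.5
tcp_pos: [0.5204, 0.137, 0.0638]
orientation: [-0.0, 0.017, 1.0, 0.0]
wrist_force: [-2.4, 5.1, 1.8]
finger_gap: 0.0128
```

Run:
```python
from h import *
s,r=st()
```

```text
t 17.5 tcp [0.5204 0.137  0.0638] yaxis deg 88.09 z [-0.  0. -1.] F [-2.4  5.1  1.8] M [1.17 0.6  0.02] gap 0.0128 j6 0.141
```

Call:
{"api": "jog_arm", "payload": {"plan": [[0,0,0.005,0,0,0],[0,0,0.005,0,0,0],[0,0,0.01,0,0,0],[0,0,0.02,0,0,0],[0,0,0.01,0,0,0],[0,0,0,0,0,0],[0,0,0,0,0,0],[0,0,0,0,0,8.5],[0,0,0,0,0,8.5],[0,0,0,0,0,8.5]]}}

```text
clock: 18.5
tcp_pos: [0.5201, 0.1364, 0.1128]
orientation: [-0.0, -0.207, 0.978, -0.0]
wrist_force: [0.7, 0.3, -0.2]
finger_gap: 0.013
```

Run:
```python
from h import *
s,r=st()
im=read_camera("wrist");cv2.imwrite("pics/w7.png",im[:,:,::-1])
cv2.imwrite("pics/w7z.png",big(im,3,150,130,350,320))
```

```text
t 18.5 tcp [0.5201 0.1364 0.1128] yaxis deg 113.91 z [-0.001 -0.001 -1.   ] F [ 0.7  0.3 -0.2] M [0.02 0.07 0.01] gap 0.013 j6 -0.31
```

View pics/w7z.png

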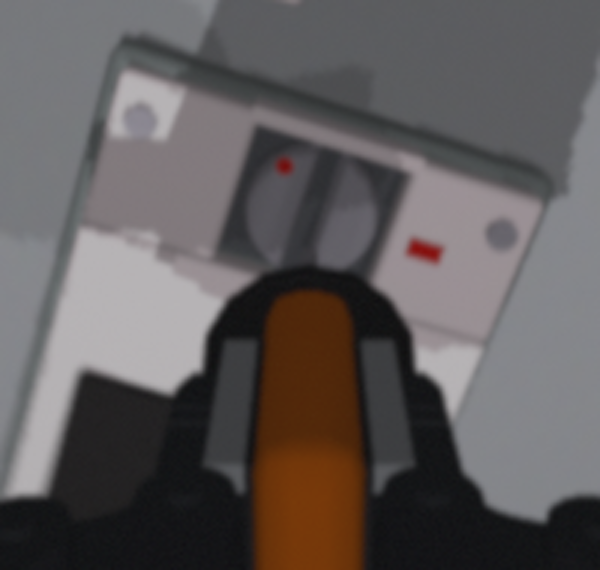

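Call:
{"api": "jog_arm", "payload": {"plan": [[0.02,0.0016,0,0,0,8.43],[0.03,0.0026,0,0,0,8.43],[0.03,0.0026,0,0,0,8.43],[0.03,0.0026,0,0,0,8.43],[0.03,0.0026,0,0,0,8.43],[0.02,0.002,0,0,0,8.43],[0.02,0.0016,0,0,0,8.43],[0,0,0,0,0,0],[0,0,0,0,0,0],[0,0,0,0,0,0]]}}

```text
clock: 19.55
tcp_pos: [0.6995, 0.1522, 0.1132]
orientation: [-0.0, -0.659, 0.752, 0.001]
wrist_force: [-0.0, 0.2, -1.0]
finger_gap: 0.0131
```

Run:
```python
from h import *
s,r=st()
cal=calibration("wrist")
im=read_camera("wrist");cv2.imwrite("pics/w8.png",im[:,:,::-1])
p=s["tcp_pos"];print("lock",proj(cal,[.6997,.1521,.025]),"collar",proj(cal,p+r.apply([0,0,.0087])))
cv2.imwrite("pics/w8z.png",big(im,6,205,165,305,265))
```

```text
t 19.55 tcp [0.6995 0.1522 0.1132] yaxis deg 172.42 z [-0.001  0.    -1.   ] F [-0.   0.2 -1. ] M [ 0.02  0.03 -0.01] gap 0.0131 j6 -1.336
lock [250.87388206 200.23848831] collar [250.78304649 252.15793761]
```

View pics/w8z.png

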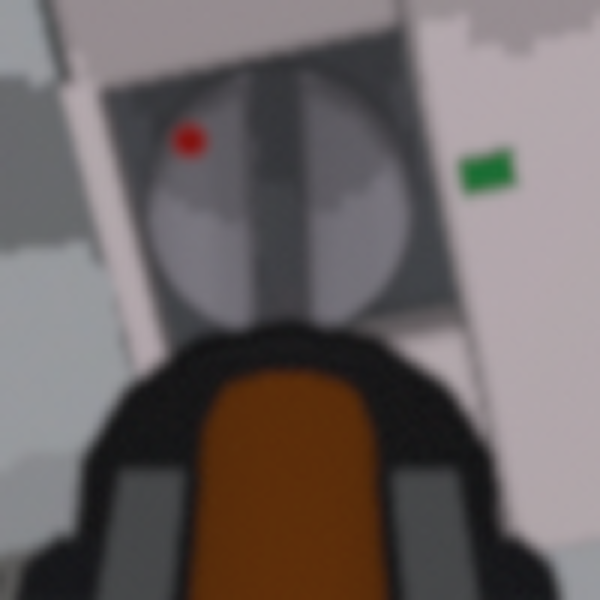

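Call:
{"api": "jog_arm", "payload": {"plan": [[0.0008,0,-0.013,0,0,0],[0,0,-0.013,0,0,0],[0,0,-0.014,0,0,0],[0,0,0,0,0,0],[0,0,-0.0015,0,0,0],[0,0,-0.0015,0,0,0],[0,0,-0.0015,0,0,0],[0,0,-0.0015,0,0,0],[0,0,-0.0015,0,0,0],[0,0,0,0,0,0]]}}

```text
clock: 20.6
tcp_pos: [0.7015, 0.1522, 0.0662]
orientation: [0.0, -0.66, 0.751, 0.0]
wrist_force: [-0.7, 0.7, -0.5]
finger_gap: 0.0134
```

Run:
```python
from h import *
s,r=st()
```

```text
t 20.6 tcp [0.7015 0.1522 0.0662] yaxis deg 172.57 z [ 0.     0.001 -1.   ] F [-0.7  0.7 -0.5] M [ 0.04  0.12 -0.02] gap 0.0134 j6 -1.339
```

Call:
{"api": "jog_arm", "payload": {"plan": [[-0.0007,0,-0.001,0,0,0],[0,0,-0.001,0,0,0],[0,0,-0.0005,0,0,0],[0,0,0,0,0,0],[0,0,0,0,0,-5],[0,0,0,0,0,-5],[0,0,0,0,0,-5],[0,0,0,0,0,-5],[0,0,0,0,0,0],[0,0,0,0,0,0]]}}

```text
clock: 21.6
tcp_pos: [0.7004, 0.1525, 0.0637]
orientation: [0.0, -0.52, 0.854, 0.0]
wrist_force: [-2.8, 1.2, -0.1]
finger_gap: 0.0133
```

Run:
```python
from h import *
s,r=st()
```

```text
t 21.6 tcp [0.7004 0.1525 0.0637] yaxis deg 152.7 z [-0.     0.001 -1.   ] F [-2.8  1.2 -0.1] M [0.19 0.41 0.06] gap 0.0133 j6 -0.992
```

Call:
{"api": "jog_arm", "payload": {"plan": [[0,0,0,0,0,-7],[0,0,0,0,0,-7],[0,0,0,0,0,-7],[0,0,0,0,0,-7],[0,0,0,0,0,-7],[0,0,0,0,0,-7],[0,0,0,0,0,-7],[0,0,0,0,0,-7],[0,0,0,0,0,-5],[0,0,0,0,0,-5]]}}

```text
clock: 22.6
tcp_pos: [0.7003, 0.1531, 0.0637]
orientation: [-0.0, 0.03, 1.0, 0.0]
wrist_force: [-2.0, 2.2, 0.7]
finger_gap: 0.0132
```

Call:
{"api": "jog_arm", "payload": {"plan": [[0,0,0,0,0,-2],[0,0,0,0,0,-2],[0,0,0,0,0,0],[0,0,0,0,0,0],[0,0,0,0,0,0],[0,0,0,0,0,0],[0,0,0,0,0,0],[0,0,0,0,0,0],[0,0,0,0,0,0],[0,0,0,0,0,0]]}}

```text
clock: 23.6
tcp_pos: [0.7004, 0.1531, 0.0637]
orientation: [-0.0, 0.064, 0.998, 0.0]
wrist_force: [-1.7, 4.0, 1.3]
finger_gap: 0.0132
```

Run:
```python
from h import *
s,r=st()
```

```text
t 23.6 tcp [0.7004 0.1531 0.0637] yaxis deg 82.67 z [-0.     0.001 -1.   ] F [-1.7  4.   1.3] M [1.14 0.72 0.13] gap 0.0132 j6 0.231
```

Call:
{"api": "jog_arm", "payload": {"plan": [[0,0,0,0,0,-2],[0,0,0,0,0,-2],[0,0,0,0,0,-0.5],[0,0,0,0,0,0],[0,0,0,0,0,0],[0,0,0,0,0,0],[0,0,0,0,0,0],[0,0,0,0,0,0],[0,0,0,0,0,0],[0,0,0,0,0,0]]}}

```text
clock: 24.6
tcp_pos: [0.7004, 0.1532, 0.0637]
orientation: [-0.0, 0.103, 0.995, 0.0]
wrist_force: [-1.5, 4.6, 0.6]
finger_gap: 0.0129
```

Run:
```python
from h import *
s,r=st()
```

```text
t 24.6 tcp [0.7004 0.1532 0.0637] yaxis deg 78.2 z [-0.     0.001 -1.   ] F [-1.5  4.6  0.6] M [1.18 0.77 0.36] gap 0.0129 j6 0.309
```

Seated against the stop (0.36 N m). Back off, lift clear and look at both locks.

Call:
{"api": "jog_arm", "payload": {"plan": [[0,0,0,0,0,-1],[0,0,0,0,0,0],[0,0,0,0,0,0],[0,0,0,0,0,3],[0,0,0,0,0,3],[0,0,0,0,0,3],[0,0,0,0,0,1],[0,0,0,0,0,0],[0,0,0.005,0,0,0],[0,0,0.005,0,0,0]]}}

```text
clock: 25.6
tcp_pos: [0.7016, 0.1513, 0.0742]
orientation: [0.001, 0.026, 1.0, -0.001]
wrist_force: [1.2, -1.4, -0.3]
finger_gap: 0.0129
```

Call:
{"api": "jog_arm", "payload": {"plan": [[0,0,0.01,0,0,0],[0,0,0.02,0,0,0],[0,0,0.02,0,0,0],[-0.02,0,0.01,0,0,0],[-0.04,0,0,0,0,0],[-0.04,0,0,0,0,0],[-0.02,0,0,0,0,0],[0,0,0,0,0,0],[0,0,0,0,0,0],[0,0,0,0,0,0]]}}

```text
clock: 26.6
tcp_pos: [0.5829, 0.1519, 0.1347]
orientation: [0.002, 0.026, 1.0, -0.0]
wrist_force: [0.5, -0.0, -0.2]
finger_gap: 0.0128
```

Run:
```python
from h import *
s,r=st()
im=read_camera("wrist");cv2.imwrite("pics/w9.png",im[:,:,::-1])
im=read_camera("top");cv2.imwrite("pics/top9.png",big(im,5,125,120,245,235))
```

```text
t 26.6 tcp [0.5829 0.1519 0.1347] yaxis deg 87.03 z [ 0.004 -0.001 -1.   ] F [ 0.5 -0.  -0.2] M [-0.    0.02  0.02] gap 0.0128 j6 0.174
```

View pics/w9.png

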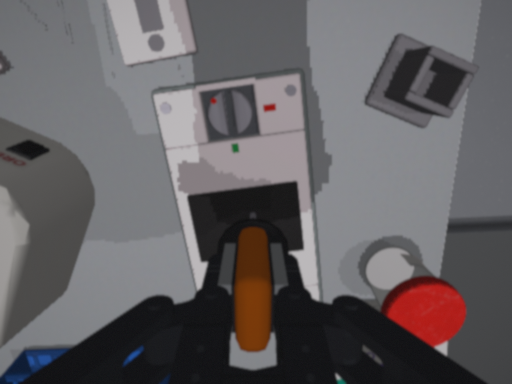

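View pics/top9.png

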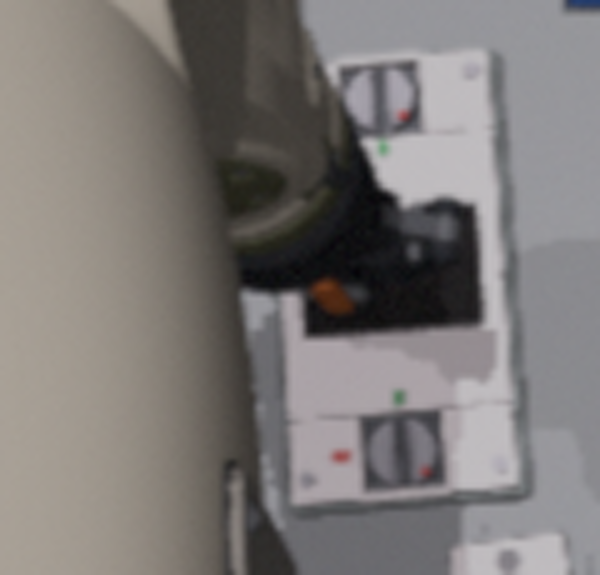

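Call:
{"api": "jog_arm", "payload": {"plan": [[-0.015,0.025,0,0,0,0],[-0.02,0.034,0,0,0,0],[-0.02,0.034,0,0,0,0],[-0.015,0.024,0,0,0,0],[-0.006,0.009,0,0,0,0],[0,0,-0.01,0,0,0],[0,0,-0.01,0,0,0],[0,0,-0.01,0,0,0],[0,0,0,0,0,0],[0,0,0,0,0,0]]}}

```text
clock: 27.7
tcp_pos: [0.505, 0.2772, 0.1031]
orientation: [-0.0, 0.026, 1.0, -0.001]
wrist_force: [-0.4, 0.4, -0.7]
finger_gap: 0.013
```

Run:
```python
from h import *
s,r=st()
tip=s["tcp_pos"]+r.apply([0,0,.0457])
for n in ("wrist","side"):
    cal=calibration(n);im=read_camera(n)
    u=proj(cal,tip).astype(int);print(n,proj(cal,tip),proj(cal,[.5064,.2776,.048]))
    cv2.imwrite(f"pics/{n}10z.png",big(im,5,u[0]-60,u[1]-70,u[0]+60,u[1]+50))
```

```text
t 27.7 tcp [0.505  0.2772 0.1031] yaxis deg 86.98 z [-0.001 -0.001 -1.   ] F [-0.4  0.4 -0.7] M [ 0.01  0.06 -0.04] gap 0.013 j6 0.416
wrist [253.65388942 223.70064776] [254.35739159 219.85787197]
side [222.68622994 226.09338257] [222.11951953 229.94181936]
```

View pics/wrist10z.png

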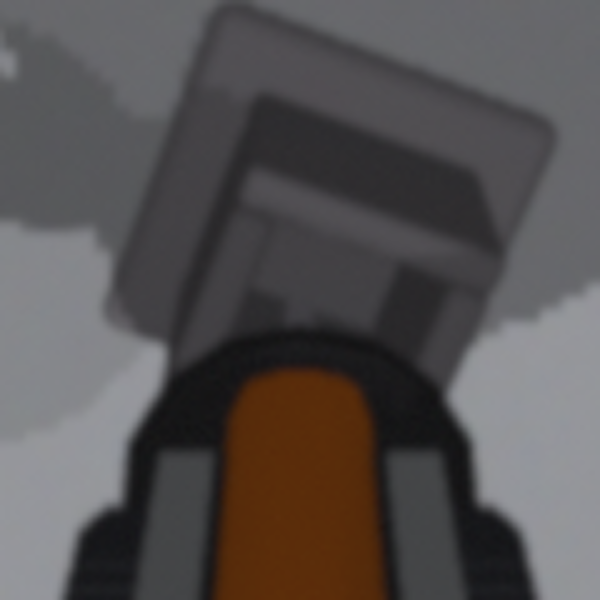

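View pics/side10z.png

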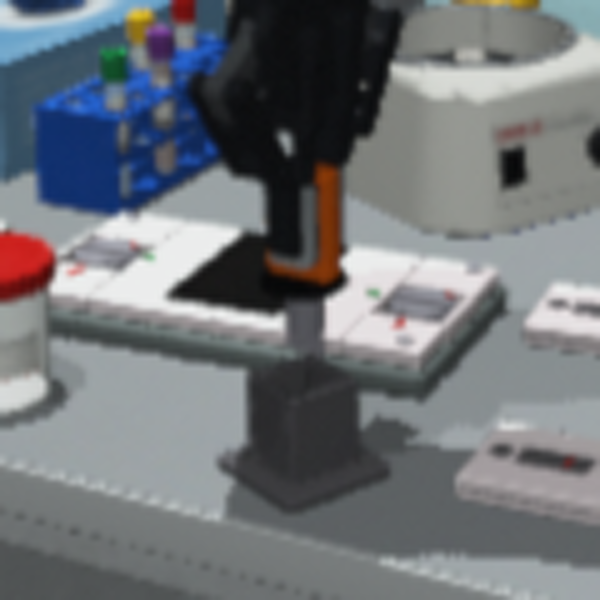

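Call:
{"api": "jog_arm", "payload": {"plan": [[0.0015,0.0005,0,0,0,0],[0,0,-0.004,0,0,0],[0,0,-0.005,0,0,0],[0,0,-0.006,0,0,0],[0,0,-0.006,0,0,0],[0,0,-0.006,0,0,0],[0,0,-0.006,0,0,0],[0,0,-0.006,0,0,0],[0,0,0,0,0,0],[0,0,0,0,0,0]]}}

```text
clock: 28.8
tcp_pos: [0.5063, 0.2787, 0.0646]
orientation: [0.0, 0.026, 1.0, -0.0]
wrist_force: [0.3, -0.0, -1.0]
finger_gap: 0.0131
```

Run:
```python
from h import *
s,r=st()
```

```text
t 28.8 tcp [0.5063 0.2787 0.0646] yaxis deg 87.07 z [ 0.    -0.001 -1.   ] F [ 0.3 -0.  -1. ] M [-0.03  0.01  0.05] gap 0.0131 j6 0.416
```

Call:
{"api": "jog_arm", "payload": {"plan": [[0,0,-0.001,0,0,0],[0,0,-0.001,0,0,0],[0,0,-0.0007,0,0,0],[0,0,0,0,0,0],[0,0,0,0,0,0],[0,0,0,0,0,0],[0,0,0,0,0,0],[0,0,0,0,0,0],[0,0,0,0,0,0],[0,0,0,0,0,0]]}}

```text
clock: 29.8
tcp_pos: [0.5064, 0.2788, 0.0621]
orientation: [0.0, 0.026, 1.0, -0.0]
wrist_force: [-0.1, -0.4, -0.5]
finger_gap: 0.0133
```

Call:
{"api": "jog_arm", "payload": {"plan": [[0,0,0,0,0,0],[0,0,0,0,0,0],[0,0,0,0,0,0],[0,0,0,0,0,0],[0,0,0,0,0,0],[0,0,0,0,0,0],[0,0,0,0,0,0],[0,0,0,0,0,0],[0,0,0.01,0,0,0],[0,0,0.02,0,0,0]], "hand": 1}}

```text
clock: 30.8
tcp_pos: [0.5051, 0.2783, 0.0914]
orientation: [-0.001, 0.026, 1.0, -0.001]
wrist_force: [-0.4, 0.7, 0.6]
finger_gap: 0.0852
```

Call:
{"api": "jog_arm", "payload": {"plan": [[0,0,0.03,0,0,0],[0,0,0.04,0,0,0],[0,0,0.04,0,0,0],[0,-0.02,0.03,0,0,0],[-0.01,-0.04,0,0,0,0],[-0.01,-0.04,0,0,0,0],[-0.01,-0.03,0,0,0,0],[-0.01,-0.02,0,0,0,0],[0,0,0,0,0,0],[0,0,0,0,0,0]]}}

```text
clock: 31.8
tcp_pos: [0.4667, 0.1287, 0.233]
orientation: [0.001, 0.026, 1.0, 0.0]
wrist_force: [0.3, -0.6, 0.7]
finger_gap: 0.0853
```

Run:
```python
from h import *
import pickle
s,r=st()
for n in ("side","wrist","top"):
    cal=calibration(n);im=read_camera(n); cv2.imwrite(f"pics/{n}11.png",im[:,:,::-1]); pickle.dump(cal,open(n+"11.pkl","wb"))
```

```text
t 31.8 tcp [0.4667 0.1287 0.233 ] yaxis deg 87.01 z [ 0.002 -0.    -1.   ] F [ 0.3 -0.6  0.7] M [0.06 0.02 0.  ] gap 0.0853 j6 0.155
```

View pics/wrist11.png

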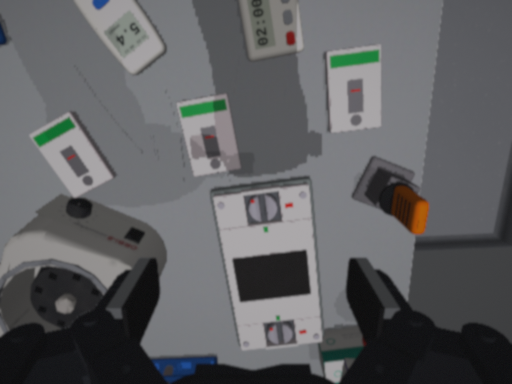

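View pics/side11.png

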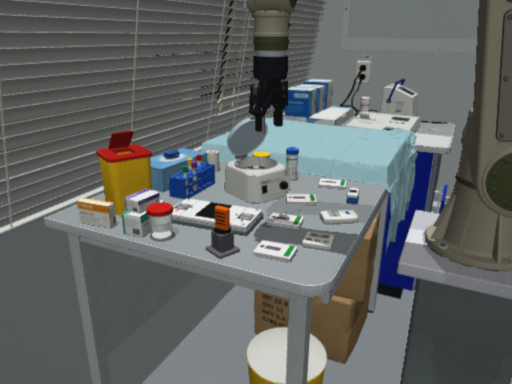

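View pics/top11.png

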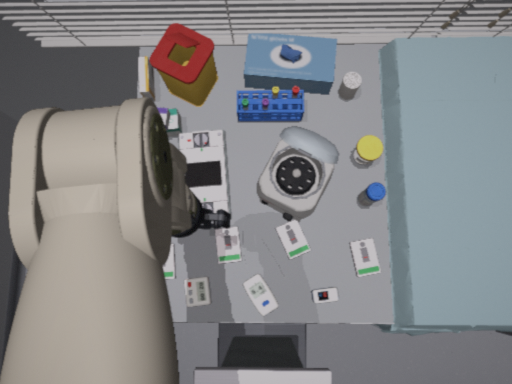

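```bash
cat >> h.py <<'E'
def cass(im,cal,z=.012,amin=45,excl=None):
    """list cassettes: white|green blobs of ~84x56mm. im RGB"""
    hsv=cv2.cvtColor(im,cv2.COLOR_RGB2HSV)
    w=((hsv[:,:,1]<45)&(hsv[:,:,2]>140)).astype(np.uint8); g=((hsv[:,:,1]>90)&(abs(hsv[:,:,0].astype(int)-70)<22)&(hsv[:,:,2]>50)).astype(np.uint8)
    m=cv2.morphologyEx(w|g,3,np.ones((3,3)))
    out=[]
    for c in cv2.findContours(m,0,2)[0]:
        if cv2.contourArea(c)<300: continue
        (cx,cy),(a,b),th=rect_world(cal,c,z)
        if a<b: a,b,th=b,a,th+90
        if 70<a<100 and 45<b<68: out.append((round(cx,1),round(cy,1),round(a,1),round(b,1),round((th+90)%180-90,1)))
    return out
E
python3 - <<'E'
from h import *
import pickle
for n in ("wrist","top"):
    im=cv2.imread(f"pics/{n}11.png")[:,:,::-1]; cal=pickle.load(open(n+"11.pkl","rb"))
    print(n,cass(np.ascontiguousarray(im),cal))
cal=pickle.load(open("wrist11.pkl","rb")); im=cv2.imread("pics/wrist11.png")
hsv=cv2.cvtColor(im,cv2.COLOR_BGR2HSV)
m=(hsv[:,:,2]<55).astype(np.uint8); m[:240]=0;m[312:]=0;m[:,:225]=0;m[:,:]*=1;m[:,320:]=0
cn=max(cv2.findContours(m,0,2)[0],key=cv2.contourArea); print("pad",rect_world(cal,cn,.028))
cv2.imwrite("pics/l1.png",big(im[:,:,::-1],8,235,180,300,235)); cv2.imwrite("pics/l2.png",big(im[:,:,::-1],8,250,310,315,355))
E
```

```text
wrist [(451.7, -75.7, 82.9, 55.0, 23.8), (437.0, 81.0, 83.2, 53.6, 6.8), (396.5, 240.2, 84.0, 55.0, 4.3), (322.2, 4.3, 82.6, 48.0, 31.1)]
top []
pad ((608.5927124023438, 144.76902770996094), (58.95643997192383, 86.341552734375), 4.72235631942749)
```

View pics/l1.png

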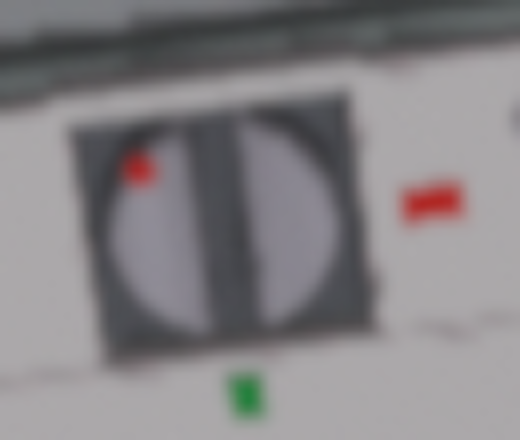

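View pics/l2.png

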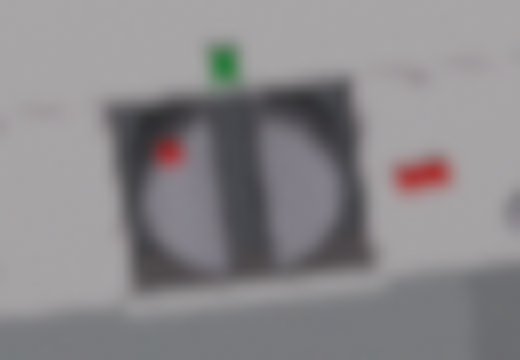

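Call:
{"api": "jog_arm", "payload": {"plan": [[-0.006,-0.01,-0.02,0,0,5],[-0.006,-0.01,-0.03,0,0,4.8],[-0.006,-0.01,-0.03,0,0,0],[-0.006,-0.01,-0.03,0,0,0],[-0.0053,-0.007,-0.03,0,0,0],[0,0,-0.02,0,0,0],[0,0,-0.02,0,0,0],[0,0,-0.015,0,0,0],[0,0,0,0,0,0],[0,0,0,0,0,0]]}}

```text
clock: 32.95
tcp_pos: [0.4372, 0.0823, 0.0371]
orientation: [-0.0, -0.06, 0.998, -0.0]
wrist_force: [-0.0, -0.6, 0.2]
finger_gap: 0.0856
```

Run:
```python
from h import *
s,r=st()
im=read_camera("wrist");cv2.imwrite("pics/w12.png",im[:,:,::-1])
```

```text
t 32.95 tcp [0.4372 0.0823 0.0371] yaxis deg 96.93 z [-0. -0. -1.] F [-0.  -0.6  0.2] M [ 0.03 -0.03  0.08] gap 0.0856 j6 -0.115
```

View pics/w12.png

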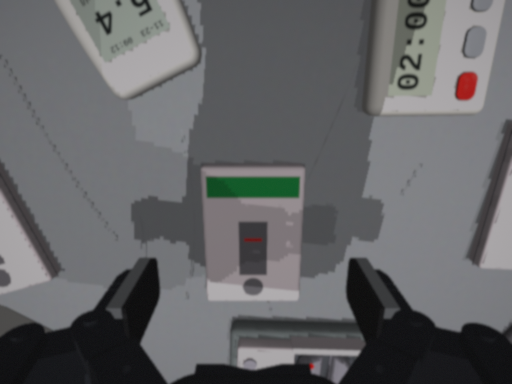

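Run:
```python
from h import *
cal=calibration("wrist")
P=np.array([ray(cal,u,.012)[:2] for u in [(202,165.5),(305,165.5),(299.5,300),(206.5,300)]])
print(P.mean(0),np.linalg.norm(P[0]-P[3]),np.linalg.norm(P[0]-P[1]))
```

```text
[0.43749109 0.08205599] 0.08406881067646105 0.05428344490254463
```

Call:
{"api": "jog_arm", "payload": {"plan": [[0,0,-0.01,0,0,0],[0,0,-0.01,0,0,0],[0,0,-0.01,0,0,0],[0,0,-0.006,0,0,0],[0,0,0,0,0,0],[0,0,0,0,0,0],[0,0,0,0,0,0],[0,0,0,0,0,0],[0,0,0,0,0,0],[0,0,0,0,0,0]]}}

```text
clock: 34.0
tcp_pos: [0.4373, 0.0818, 0.0013]
orientation: [0.001, -0.06, 0.998, -0.0]
wrist_force: [0.4, 0.3, -0.8]
finger_gap: 0.0854
```

Call:
{"api": "jog_arm", "payload": {"plan": [[0,0,0,0,0,0],[0,0,0,0,0,0],[0,0,0,0,0,0],[0,0,0,0,0,0],[0,0,0,0,0,0],[0,0,0,0,0,0],[0,0,0,0,0,0],[0,0,0,0,0,0],[0,0,0,0,0,0],[0,0,0,0,0,0]], "hand": 0.4, "force": 40}}

```text
clock: 35.0
tcp_pos: [0.4372, 0.0818, 0.0015]
orientation: [0.0, -0.06, 0.998, -0.0]
wrist_force: [-2.4, 0.6, 5.1]
finger_gap: 0.0546
```

Run:
```python
from h import *
s,r=st()
im=read_camera("side");cal=calibration("side");u=proj(cal,s["tcp_pos"]).astype(int)
cv2.imwrite("pics/s13.png",big(im,5,u[0]-60,u[1]-60,u[0]+60,u[1]+50))
```

```text
t 35.0 tcp [0.4372 0.0818 0.0015] yaxis deg 96.87 z [ 0.001 -0.001 -1.   ] F [-2.4  0.6  5.1] M [-0.04  0.32 -0.05] gap 0.0546 j6 -0.116
```

View pics/s13.png

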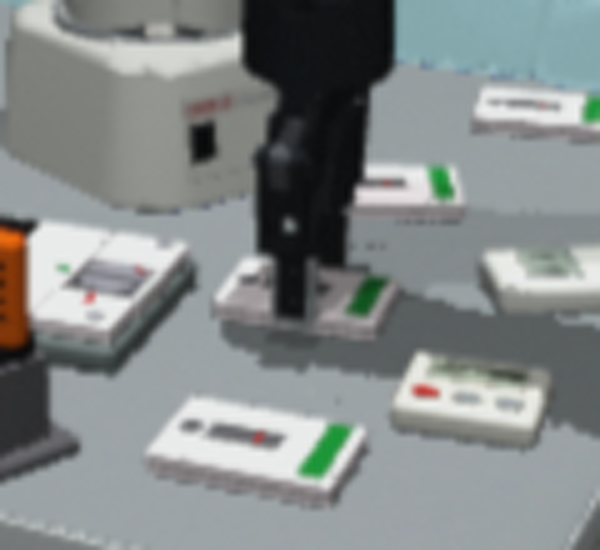

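Call:
{"api": "jog_arm", "payload": {"plan": [[0,0,0.01,0,0,0],[0,0,0.02,0,0,0],[0,0,0.03,0,0,0],[0,0,0.03,0,0,0],[0.01,0.005,0.01,0,0,-8],[0.02,0.008,0,0,0,-8.4],[0.03,0.01,0,0,0,-8.4],[0.03,0.01,0,0,0,-8.4],[0.03,0.01,0,0,0,-8.4],[0.03,0.01,0,0,0,-8.4]]}}

```text
clock: 36.05
tcp_pos: [0.5881, 0.1352, 0.1016]
orientation: [0.0, 0.37, 0.929, -0.0]
wrist_force: [0.3, -0.3, 0.1]
finger_gap: 0.0546
```

Call:
{"api": "jog_arm", "payload": {"plan": [[0.0226,0.0099,0,0,0,-8.4],[0,0,0,0,0,-8.4],[0,0,0,0,0,-8.4],[0,0,0,0,0,-8.4],[0,0,0,0,0,-8.4],[0,0,-0.01,0,0,0],[0,0,-0.02,0,0,0],[0,0,-0.02,0,0,0],[0,0,0,0,0,0],[0,0,0,0,0,0]]}}

```text
clock: 37.05
tcp_pos: [0.6091, 0.1446, 0.0507]
orientation: [-0.0, 0.676, 0.737, -0.001]
wrist_force: [0.1, 0.4, 0.3]
finger_gap: 0.0544
```

Run:
```python
from h import *
s,r=st()
im=read_camera("wrist");cv2.imwrite("pics/w14.png",im[:,:,::-1])
```

```text
t 37.05 tcp [0.6091 0.1446 0.0507] yaxis deg 4.98 z [-0.002 -0.001 -1.   ] F [0.1 0.4 0.3] M [-0.06 -0.03  0.03] gap 0.0544 j6 1.589
```

View pics/w14.png

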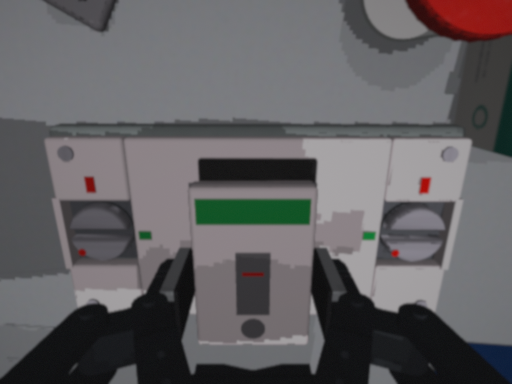

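Run:
```python
from h import *
s,r=st()
cal=calibration("wrist"); im=cv2.imread("pics/w14.png")
A=ray(cal,(101,231),.025);B=ray(cal,(413.5,232),.025);print(A,B,(A+B)/2, np.degrees(np.arctan2(*(B-A)[1::-1])))
print("pad edge mid",(ray(cal,(198.5,168),.028)+ray(cal,(316.5,168),.028))/2)
zt=s["tcp_pos"][2]-.0015+.012
C=np.array([ray(cal,u,zt)[:2] for u in [(190,185),(315,183),(309,344),(198.5,342)]]);print("cass",C,C.mean(0),s["tcp_pos"])
cv2.imwrite("pics/w14z.png",big(im[:,:,::-1],4,170,140,340,230))
```

```text
t 37.1 tcp [0.6099 0.1447 0.0516] yaxis deg 4.96 z [-0.    -0.001 -1.   ] F [0.4 0.7 0.2] M [ 0.03 -0.04  0.02] gap 0.0547 j6 1.59
[0.52290775 0.13949935 0.025     ] [0.69966946 0.154224   0.025     ] [0.61128861 0.14686168 0.025     ] 4.761873375911237
pad edge mid [0.60792586 0.18452965 0.028     ]
cass [[0.57894729 0.18324902]
 [0.6314166  0.18868494]
 [0.64086598 0.10441983]
 [0.58529886 0.10083887]] [0.60913218 0.14429816] [0.60989109 0.14468529 0.05157306]
```

View pics/w14z.png

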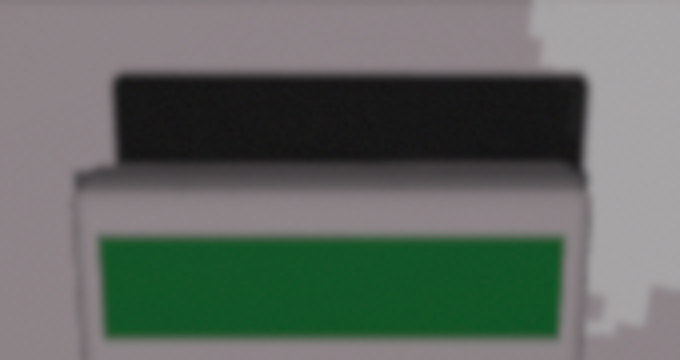

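Call:
{"api": "jog_arm", "payload": {"plan": [[0.001,0.001,-0.009,0,0,0],[0,0,-0.009,0,0,0],[0,0,0,0,0,0],[0,0,0,0,0,0],[0,0,0,0,0,0],[0,0,0,0,0,0],[0,0,0,0,0,0],[0,0,0,0,0,0],[0,0,0,0,0,0],[0,0,0,0,0,0]]}}

```text
clock: 38.1
tcp_pos: [0.6107, 0.1456, 0.0332]
orientation: [0.0, 0.676, 0.736, -0.0]
wrist_force: [-0.2, 0.3, -0.5]
finger_gap: 0.0544
```

Run:
```python
from h import *
s,r=st();cal=calibration("wrist")
im=read_camera("wrist");cv2.imwrite("pics/w15.png",im[:,:,::-1])
s,r=st()
cv2.imwrite("pics/w15z.png",big(im,4,170,150,340,240)); cv2.imwrite("pics/w15y.png",big(im,4,170,300,340,384))
im=read_camera("side");c=calibration("side");u=proj(c,s["tcp_pos"]).astype(int)
cv2.imwrite("pics/s15.png",big(im,6,u[0]-60,u[1]-40,u[0]+60,u[1]+50))
```

```text
t 38.1 tcp [0.6107 0.1456 0.0332] yaxis deg 4.87 z [-0.    -0.001 -1.   ] F [-0.2  0.3 -0.5] M [ 0.02 -0.    0.02] gap 0.0544 j6 1.592
t 38.15 tcp [0.6107 0.1457 0.0332] yaxis deg 4.87 z [-0.    -0.001 -1.   ] F [-0.7 -0.8 -0.9] M [ 0.02 -0.    0.01] gap 0.0546 j6 1.592
```

View pics/w15z.png

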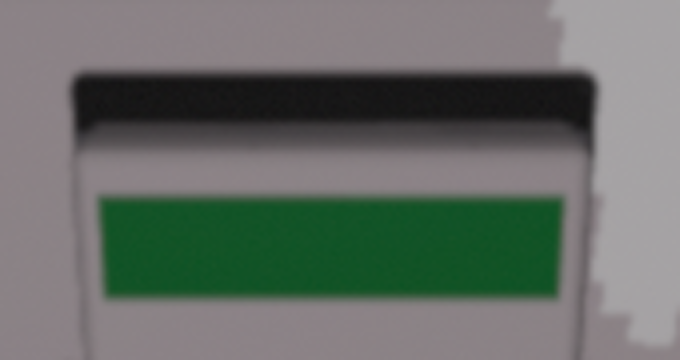

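View pics/w15y.png

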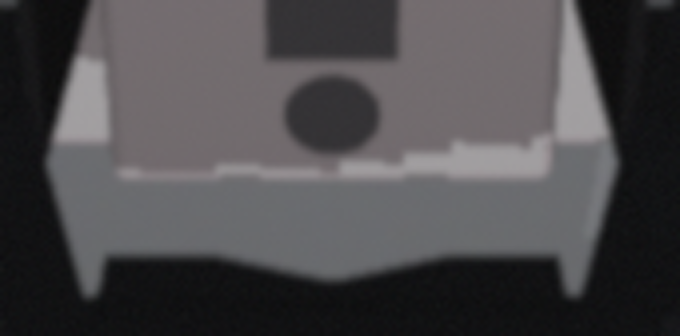

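View pics/s15.png

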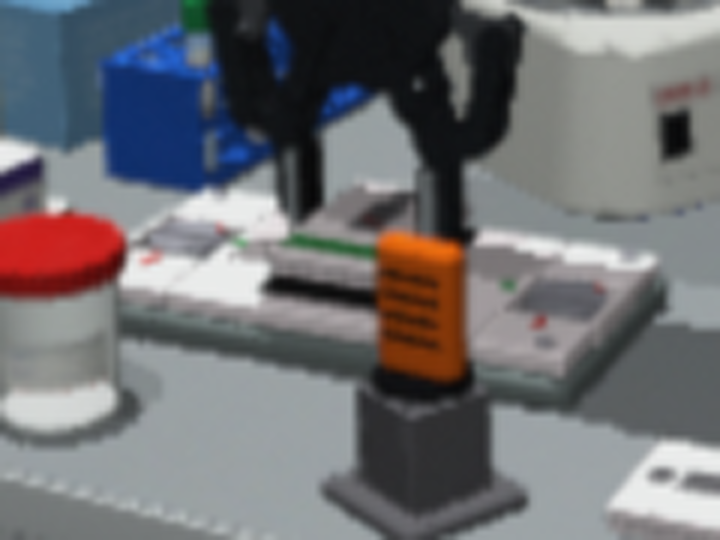

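Run:
```python
from h import *
s,r=st();cal=calibration("wrist")
u=np.array([np.cos(np.radians(94.85)),np.sin(np.radians(94.85)),0]);v=np.array([np.cos(np.radians(4.85)),np.sin(np.radians(4.85)),0])
f=lambda p:((p-s["tcp_pos"])@u*1000, (p-s["tcp_pos"])@v*1000)
print("pad end",f(ray(cal,(253,168),.028)))
print("cass bottom end",f(ray(cal,(253,180.5),.0317)),"top end",f(ray(cal,(253,187.5),.0437)),"cass other top end",f(ray(cal,(253,343.5),.0437)))
print("pad L/R",f(ray(cal,(170+72/4,172),.028)),f(ray(cal,(170+597/4,172),.028)))
print("cas L/R",f(ray(cal,(170+76/4,188),.0437)),f(ray(cal,(170+590/4,188),.0437)))
print("mask check", s["tcp_pos"])
```

```text
t 38.2 tcp [0.6107 0.1456 0.0332] yaxis deg 4.87 z [-0.    -0.001 -1.   ] F [-0.3  0.   0.4] M [ 0.05 -0.02 -0.02] gap 0.0545 j6 1.592
pad end (np.float64(44.54267567003333), np.float64(-0.8996565028936462))
cass bottom end (np.float64(39.58623722846851), np.float64(-0.8984304808337719)) top end (np.float64(40.02313149981492), np.float64(-0.9044983250171394)) cass other top end (np.float64(-42.423436879048204), np.float64(-0.8543461478582233))
pad L/R (np.float64(42.61404875812683), np.float64(-31.199951500355617)) (np.float64(42.63747985478805), np.float64(29.97492169160342))
cas L/R (np.float64(39.78944407430508), np.float64(-28.01453679376561)) (np.float64(39.81271694411255), np.float64(26.408127765449294))
mask check [0.61071875 0.14564326 0.03317894]
```

Call:
{"api": "jog_arm", "payload": {"plan": [[0,0.0007,-0.001,0,0,0],[0,0,-0.001,0,0,0],[0,0,-0.001,0,0,0],[0,0,-0.0003,0,0,0],[0,0,0,0,0,0],[0,0,0,0,0,0],[0,0,0,0,0,0],[0,0,0,0,0,0],[0,0,0,0,0,0],[0,0,0,0,0,0]]}}

```text
clock: 39.2
tcp_pos: [0.6107, 0.1463, 0.0299]
orientation: [0.0, 0.676, 0.737, -0.0]
wrist_force: [0.8, 0.4, -0.9]
finger_gap: 0.0542
```

Run:
```python
from h import *
st()
```

```text
t 39.2 tcp [0.6107 0.1463 0.0299] yaxis deg 4.87 z [-0.    -0.001 -1.   ] F [ 0.8  0.4 -0.9] M [-0.01 -0.03 -0.07] gap 0.0542 j6 1.594
```

Call:
{"api": "jog_arm", "payload": {"plan": [[0,0,-0.0005,0,0,0],[0,0,0,0,0,0],[0,0,0,0,0,0],[0,0,0,0,0,0],[0,0,0,0,0,0],[0,0,0,0,0,0],[0,0,0,0,0,0],[0,0,0,0,0,0],[0,0,0,0,0,0],[0,0,0,0,0,0]], "hand": 1}}

```text
clock: 40.2
tcp_pos: [0.6107, 0.1464, 0.0293]
orientation: [0.0, 0.676, 0.737, -0.0]
wrist_force: [0.7, 0.2, -0.5]
finger_gap: 0.0851
```

Call:
{"api": "jog_arm", "payload": {"plan": [[0,0,0.01,0,0,0],[0,0,0.02,0,0,0],[0,0,0.04,0,0,0],[0,0,0.03,0,0,0],[0,0,0,0,0,0],[0,0,0,0,0,0],[0,0,0,0,0,0],[0,0,0,0,0,0],[0,0,0,0,0,0],[0,0,0,0,0,0]]}}

```text
clock: 41.2
tcp_pos: [0.6102, 0.1463, 0.1284]
orientation: [-0.0, 0.676, 0.737, -0.001]
wrist_force: [-1.2, 0.7, 0.1]
finger_gap: 0.0854
```

Run:
```python
from h import *
s,r=st();cal=calibration("wrist")
im=read_camera("wrist");cv2.imwrite("pics/w16.png",im[:,:,::-1])
import pickle; pickle.dump(cal,open("w16.pkl","wb"))
print(cass(im,cal),cass(im,cal,.04))
```

```text
t 41.2 tcp [0.6102 0.1463 0.1284] yaxis deg 4.87 z [-0.002 -0.001 -1.   ] F [-1.2  0.7  0.1] M [-0.01 -0.02  0.03] gap 0.0854 j6 1.594
[] []
```

View pics/w16.png

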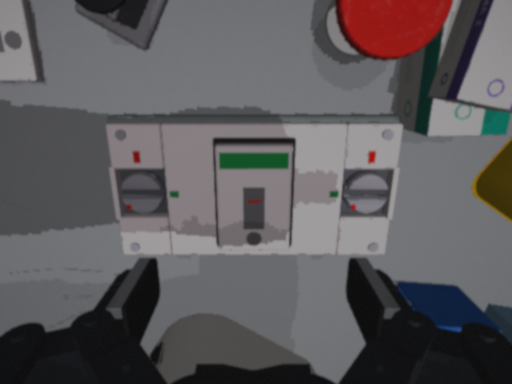

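```bash
cat >> h.py <<'E'
U=np.array([np.cos(np.radians(94.85)),np.sin(np.radians(94.85)),0]);V=np.array([np.cos(np.radians(4.85)),np.sin(np.radians(4.85)),0])
def uv(p,c): p=np.asarray(p)-c; return np.round([p@U*1000,p@V*1000],2)
E
python3 - <<'E'
from h import *
im=cv2.imread("pics/w16.png")[:,:,::-1]
cv2.imwrite("pics/w16z.png",big(im,6,200,130,310,255))
E
```

```text
(no output)
```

View pics/w16z.png

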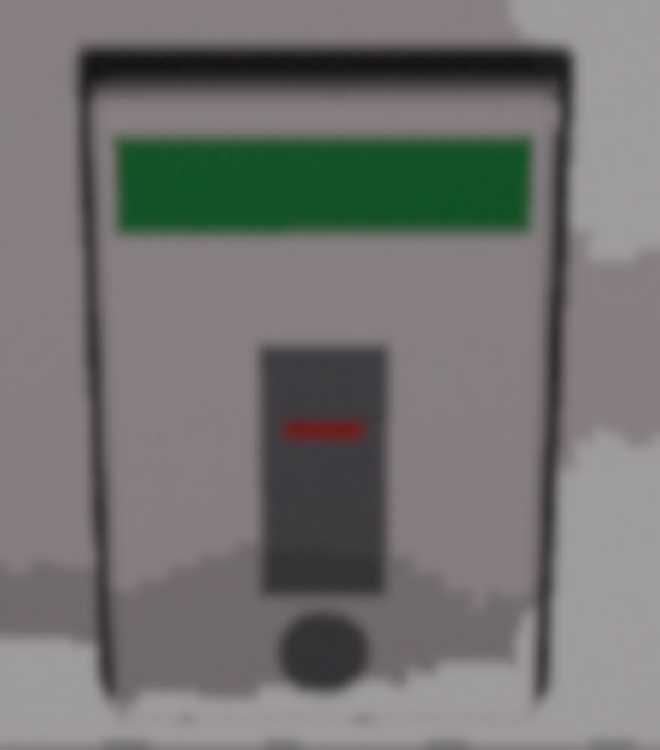

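Run:
```python
from h import *
import pickle
cal=pickle.load(open("w16.pkl","rb")); c=np.array([.6107,.1464,0])
g=lambda x,y,z:uv(ray(cal,(200+x/6,130+y/6),z),c)
print("pad end",g(325,47,.028),"cas ends",g(325,88,.040),g(325,718,.040))
print("pad sides @400",g(87,300,.028),g(565,300,.028),"cas",g(100,300,.040),g(553,300,.040))
```

```text
pad end [43.34 -0.62] cas ends [40.41 -0.64] [-42.95  -0.49]
pad sides @400 [ 10.82 -31.2 ] [10.87 30.32] cas [ 14.33 -28.13] [14.37 27.3 ]
```

Call:
{"api": "jog_arm", "payload": {"plan": [[-0.01,0,0.01,0,0,8],[-0.02,0.004,0.01,0,0,8],[-0.025,0.01,0,0,0,8],[-0.025,0.01,0,0,0,8],[-0.03,0.014,0,0,0,8],[-0.03,0.014,0,0,0,8],[-0.03,0.014,0,0,0,8],[-0.025,0.014,0,0,0,8],[-0.0187,0.0139,0,0,0,8],[0,0,0,0,0,8]]}}

```text
clock: 42.25
tcp_pos: [0.3942, 0.2412, 0.1493]
orientation: [-0.0, 0.04, 0.999, -0.0]
wrist_force: [-0.1, 0.5, 0.7]
finger_gap: 0.0855
```

Call:
{"api": "jog_arm", "payload": {"plan": [[0,0,0,0,0,8.7],[0,0,0,0,0,0],[0,0,-0.02,0,0,0],[0,0,-0.03,0,0,0],[0,0,-0.03,0,0,0],[0,0,-0.02,0,0,0],[0,0,0,0,0,0],[0,0,0,0,0,0],[0,0,0,0,0,0],[0,0,0,0,0,0]]}}

```text
clock: 43.25
tcp_pos: [0.3982, 0.2407, 0.0506]
orientation: [0.002, -0.03, 1.0, 0.0]
wrist_force: [-0.7, -0.2, 0.3]
finger_gap: 0.0852
```

```bash
cat >> h.py <<'E'
def look(n):
    import pickle
    s,r=st();cal=calibration("wrist");im=read_camera("wrist");cv2.imwrite(f"pics/{n}.png",im[:,:,::-1]);pickle.dump(cal,open(n+".pkl","wb"))
    for k in cass(im,cal): print(k)
E
python3 -c "
from h import *
look('w17')"
```

```text
t 43.25 tcp [0.3982 0.2407 0.0506] yaxis deg 93.42 z [ 0.003  0.    -1.   ] F [-0.7 -0.2  0.3] M [0.02 0.03 0.01] gap 0.0852 j6 0.312
```

View pics/w17.png

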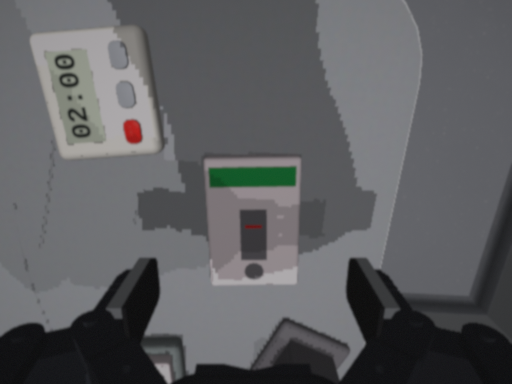

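Run:
```python
from h import *
import pickle
cal=pickle.load(open("w17.pkl","rb"))
P=np.array([ray(cal,u,.012)[:2] for u in [(204,156.5),(301,156.5),(298,285.5),(209.5,286)]])
d=(P[0]+P[1]-P[2]-P[3]);print(P.mean(0),np.linalg.norm(d)/2,np.degrees(np.arctan2(-d[1],-d[0])))
```

```text
[0.39637722 0.24038333] 0.08488917149824855 3.94660866324627
```

Call:
{"api": "jog_arm", "payload": {"plan": [[-0.001,0,-0.01,0,0,0],[0,0,-0.01,0,0,0],[0,0,-0.01,0,0,0],[0,0,-0.01,0,0,0],[0,0,-0.0095,0,0,0],[0,0,0,0,0,0],[0,0,0,0,0,0],[0,0,0,0,0,0],[0,0,0,0,0,0],[0,0,0,0,0,0]]}}

```text
clock: 44.3
tcp_pos: [0.3963, 0.2404, 0.0002]
orientation: [0.001, -0.03, 1.0, -0.0]
wrist_force: [-0.9, 0.1, 0.0]
finger_gap: 0.0851
```

```bash
python3 -c "
from h import *
st()"
```

```text
t 44.3 tcp [3.963e-01 2.404e-01 2.000e-04] yaxis deg 93.47 z [ 0.002 -0.    -1.   ] F [-0.9  0.1  0. ] M [ 0.03 -0.03 -0.02] gap 0.0851 j6 0.312
```

Call:
{"api": "jog_arm", "payload": {"plan": [[0,0,0.001,0,0,0],[0,0,0,0,0,0],[0,0,0,0,0,0],[0,0,0,0,0,0],[0,0,0,0,0,0],[0,0,0,0,0,0],[0,0,0,0,0,0],[0,0,0,0,0,0],[0,0,0,0,0,0],[0,0,0,0,0,0]], "hand": 0.4, "force": 40}}

```text
clock: 45.3
tcp_pos: [0.3962, 0.2404, 0.0014]
orientation: [0.001, -0.03, 1.0, -0.0]
wrist_force: [-1.3, -1.4, 5.2]
finger_gap: 0.0547
```

Call:
{"api": "jog_arm", "payload": {"plan": [[0,0,0.01,0,0,0],[0,0,0.03,0,0,0],[0,0,0.04,0,0,0],[0,0,0.04,0,0,0],[0.01,-0.01,0.01,0,0,-8],[0.02,-0.02,0,0,0,-8],[0.03,-0.02,0,0,0,-8],[0.03,-0.02,0,0,0,-8],[0.03,-0.01,0,0,0,-8],[0.03,-0.01,0,0,0,-8]]}}

```text
clock: 46.3
tcp_pos: [0.547, 0.1493, 0.1314]
orientation: [0.0, 0.382, 0.924, -0.0]
wrist_force: [-0.7, 0.2, -0.5]
finger_gap: 0.0545
```

```bash
python3 -c "
from h import *
st()"
```

```text
t 46.3 tcp [0.547  0.1493 0.1314] yaxis deg 45.09 z [ 0.    -0.001 -1.   ] F [-0.7  0.2 -0.5] M [-0.02 -0.05 -0.01] gap 0.0545 j6 0.909
```

Call:
{"api": "jog_arm", "payload": {"plan": [[0.02,-0.002,0,0,0,-8.1],[0.025,-0.002,0,0,0,-8.1],[0.0195,0,0,0,0,-8.1],[0,0,-0.01,0,0,-8.1],[0,0,-0.02,0,0,-8.1],[0,0,-0.02,0,0,0],[0,0,-0.02,0,0,0],[0,0,-0.016,0,0,0],[0,0,0,0,0,0],[0,0,0,0,0,0]]}}

```text
clock: 47.3
tcp_pos: [0.6103, 0.1462, 0.0452]
orientation: [-0.0, 0.676, 0.737, -0.001]
wrist_force: [0.3, 0.4, -1.4]
finger_gap: 0.0548
```

Run:
```python
from h import *
look('w18')
im=cv2.imread("pics/w18.png")[:,:,::-1]
cv2.imwrite("pics/w18z.png",big(im,4,165,150,345,250));
```

```text
t 47.3 tcp [0.6103 0.1462 0.0452] yaxis deg 4.97 z [-0.001 -0.001 -1.   ] F [ 0.3  0.4 -1.4] M [0.01 0.04 0.03] gap 0.0548 j6 1.592
```

View pics/w18z.png

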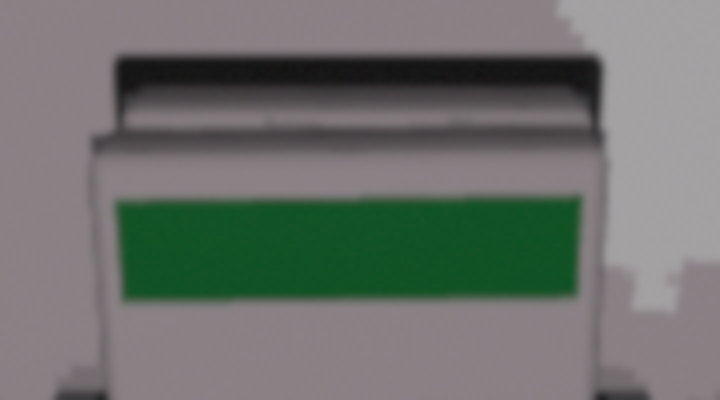

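View pics/w18.png

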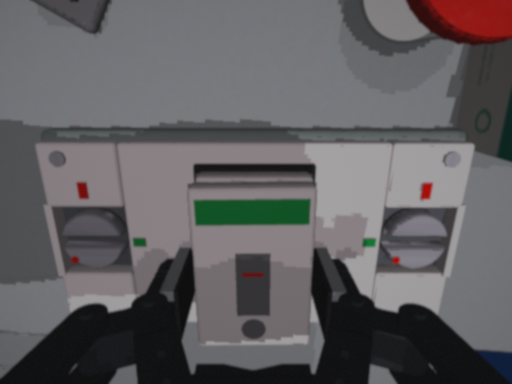

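Call:
{"api": "jog_arm", "payload": {"plan": [[0.001,0.0003,0,0,0,-0.4],[0,0,0,0,0,0],[0,0,0,0,0,0],[0,0,0,0,0,0],[0,0,0,0,0,0],[0,0,0,0,0,0],[0,0,0,0,0,0],[0,0,0,0,0,0],[0,0,0,0,0,0],[0,0,0,0,0,0]]}}

```text
clock: 48.35
tcp_pos: [0.6115, 0.1465, 0.0448]
orientation: [0.0, 0.678, 0.735, -0.0]
wrist_force: [-0.1, 0.6, -0.6]
finger_gap: 0.0549
```

Run:
```python
from h import *
look('w19')
im=cv2.imread("pics/w19.png")[:,:,::-1]
cv2.imwrite("pics/w19z.png",big(im,4,165,150,345,250));
```

```text
t 48.35 tcp [0.6115 0.1465 0.0448] yaxis deg 4.57 z [-0.001 -0.001 -1.   ] F [-0.1  0.6 -0.6] M [-0.01 -0.03  0.01] gap 0.0549 j6 1.599
```

View pics/w19z.png

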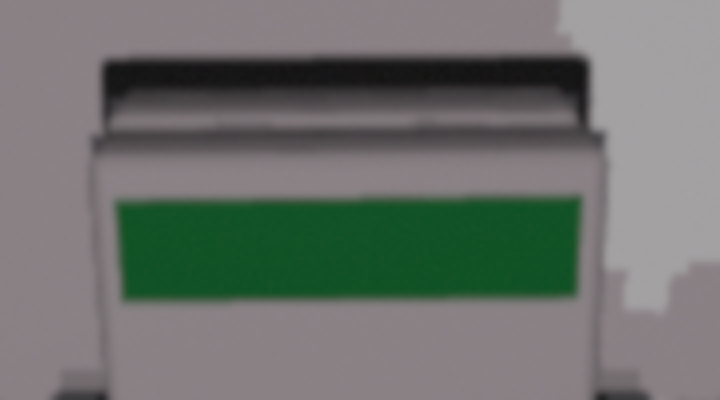

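Run:
```python
from h import *
import pickle
cal=pickle.load(open("w19.pkl","rb")); c=get_state()["tcp_pos"]
g=lambda x,y,z:uv(ray(cal,(165+x/4,150+y/4),z),c)
print("pad end",g(346,58,.028),"low top end",g(346,108,.040),"low bottom end",g(346,90,.028))
print("up top end",g(348,153,.0554),"up bottom end",g(348,132,.0434))
```

```text
pad end [43.39 -1.39] low top end [40.3  -1.36] low bottom end [39.27 -1.42]
up top end [39.7  -1.09] up bottom end [38.4  -1.13]
```

Call:
{"api": "jog_arm", "payload": {"plan": [[-0.0003,0.0007,-0.001,0,0,0],[0,0,-0.001,0,0,0],[0,0,-0.001,0,0,0],[0,0,0,0,0,0],[0,0,0,0,0,0],[0,0,0,0,0,0],[0,0,0,0,0,0],[0,0,0,0,0,0],[0,0,0,0,0,0],[0,0,0,0,0,0]]}}

```text
clock: 49.4
tcp_pos: [0.6112, 0.1472, 0.0418]
orientation: [0.0, 0.678, 0.735, -0.0]
wrist_force: [1.4, 0.2, -0.4]
finger_gap: 0.0544
```

Call:
{"api": "jog_arm", "payload": {"plan": [[0,0,-0.0003,0,0,0],[0,0,0,0,0,0],[0,0,0,0,0,0],[0,0,0,0,0,0],[0,0,0,0,0,0],[0,0,0,0,0,0],[0,0,0,0,0,0],[0,0,0,0,0,0],[0,0,0,0,0,0],[0,0,0,0,0,0]], "hand": 1}}

```text
clock: 50.4
tcp_pos: [0.6112, 0.1473, 0.0415]
orientation: [0.0, 0.678, 0.735, -0.0]
wrist_force: [0.6, -1.1, 0.5]
finger_gap: 0.0857
```

Call:
{"api": "jog_arm", "payload": {"plan": [[0,0,0.01,0,0,0],[0,0,0.02,0,0,0],[0,0,0.04,0,0,0],[0,0,0.04,0,0,0],[0,0,0.03,0,0,0],[0,0,0,0,0,0],[0,0,0,0,0,0],[0,0,0,0,0,0],[0,0,0,0,0,0],[0,0,0,0,0,0]]}}

```text
clock: 51.4
tcp_pos: [0.6105, 0.1472, 0.1802]
orientation: [-0.001, 0.678, 0.735, -0.001]
wrist_force: [0.2, 0.5, 0.1]
finger_gap: 0.0854
```

Run:
```python
from h import *
look('w20')
im=cv2.imread("pics/w20.png")[:,:,::-1]
cv2.imwrite("pics/w20z.png",big(im,6,200,110,310,235)); 
im=read_camera("top");cv2.imwrite("pics/top20.png",im[:,:,::-1])
print(cass(im,calibration("top")))
```

```text
t 51.4 tcp [0.6105 0.1472 0.1802] yaxis deg 4.56 z [-0.003 -0.001 -1.   ] F [0.2 0.5 0.1] M [-0.01 -0.08 -0.05] gap 0.0854 j6 1.6
[]
```

View pics/w20z.png

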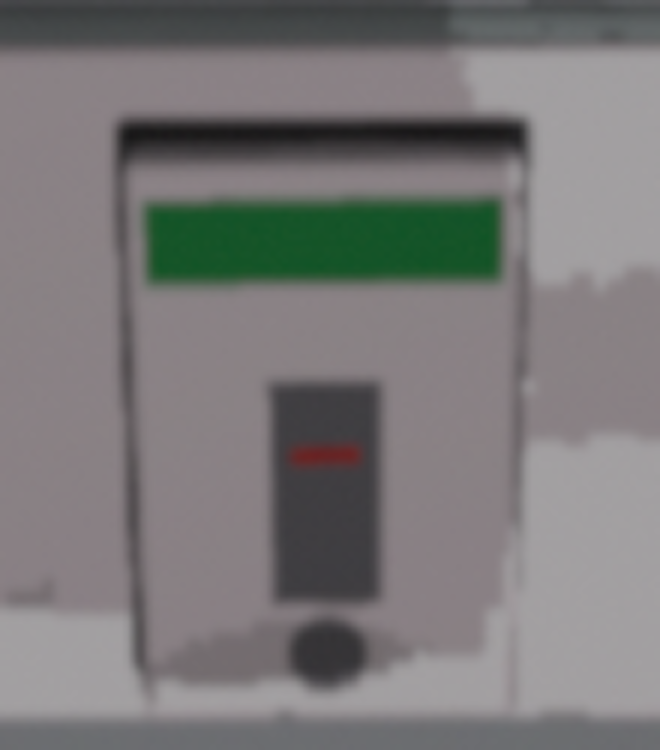

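View pics/top20.png

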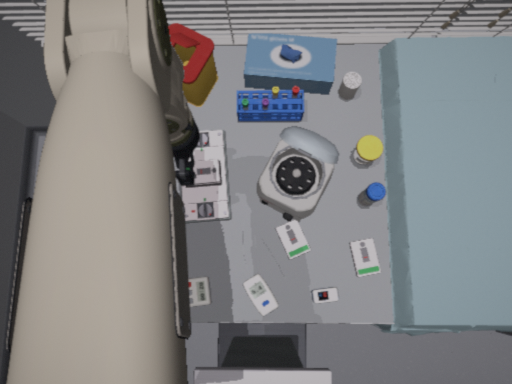

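Call:
{"api": "jog_arm", "payload": {"plan": [[-0.03,0,0,0,0,8.4],[-0.03,-0.01,0,0,0,8.4],[-0.03,-0.02,0,0,0,8.4],[-0.03,-0.03,0,0,0,8.4],[-0.025,-0.035,0,0,0,8.4],[-0.015,-0.035,0,0,0,8.4],[-0.01,-0.03,0,0,0,8.4],[0,-0.03,0,0,0,8.4],[0,-0.02,0,0,0,8.4],[0,-0.013,0,0,0,8.4]]}}

```text
clock: 52.5
tcp_pos: [0.4417, -0.0761, 0.1816]
orientation: [0.0, 0.013, 1.0, -0.0]
wrist_force: [0.4, 0.1, 0.9]
finger_gap: 0.0852
```

Call:
{"api": "jog_arm", "payload": {"plan": [[0,0,-0.01,0,0,8.4],[0,0,-0.01,0,0,8.4],[0,0,-0.02,0,0,8.4],[0,0,0,0,0,0],[0,0,0,0,0,0],[0,0,0,0,0,0],[0,0,0,0,0,0],[0,0,0,0,0,0],[0,0,0,0,0,0],[0,0,0,0,0,0]]}}

```text
clock: 53.5
tcp_pos: [0.4419, -0.0746, 0.1418]
orientation: [0.001, -0.203, 0.979, -0.0]
wrist_force: [0.3, 0.7, -0.0]
finger_gap: 0.0852
```

Run:
```python
from h import *
look('w21')
```

```text
t 53.5 tcp [ 0.4419 -0.0746  0.1418] yaxis deg 113.45 z [ 0.001 -0.    -1.   ] F [ 0.3  0.7 -0. ] M [-0.04 -0.07  0.  ] gap 0.0852 j6 -0.756
(408.2, -247.2, 83.0, 54.6, 11.1)
```

View pics/w21.png

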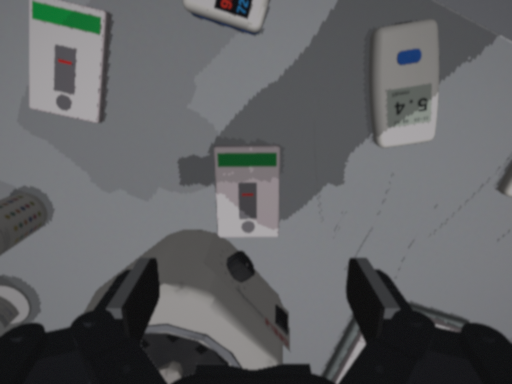

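Run:
```python
from h import *
import pickle
cal=pickle.load(open("w21.pkl","rb"))
P=np.array([ray(cal,u,.012)[:2] for u in [(214.5,146),(280.5,146),(279,237.5),(216.5,238)]])
d=(P[0]+P[1]-P[2]-P[3]);print(P.round(4),P.mean(0),np.linalg.norm(d)/2,np.degrees(np.arctan2(-d[1],-d[0])))
for u in [(170,242),(200,231),(222,240),(255,272),(285,325)]: print(u,[ray(cal,u,z)[:2].round(3).tolist() for z in (0.05,.07,.09)])
```

```text
[[ 0.4238 -0.1174]
 [ 0.4018 -0.0668]
 [ 0.4791 -0.0323]
 [ 0.5024 -0.0848]] [ 0.45178808 -0.07530342] 0.0848372097970405 23.309825174114813
(170, 242) [[0.501, -0.121], [0.49, -0.12], [0.478, -0.118]]
(200, 231) [[0.483, -0.102], [0.473, -0.103], [0.463, -0.103]]
(222, 240) [[0.483, -0.083], [0.473, -0.085], [0.463, -0.088]]
(255, 272) [[0.499, -0.048], [0.488, -0.053], [0.477, -0.058]]
(285, 325) [[0.538, -0.002], [0.523, -0.011], [0.508, -0.02]]
```

Run:
```python
from h import *
im=read_camera("top");cv2.imwrite("pics/t22.png",big(im,5,245,120,345,235))
im=read_camera("side");cv2.imwrite("pics/s22.png",big(im,5,215,110,345,225))
```

```text
(no output)
```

View pics/t22.png

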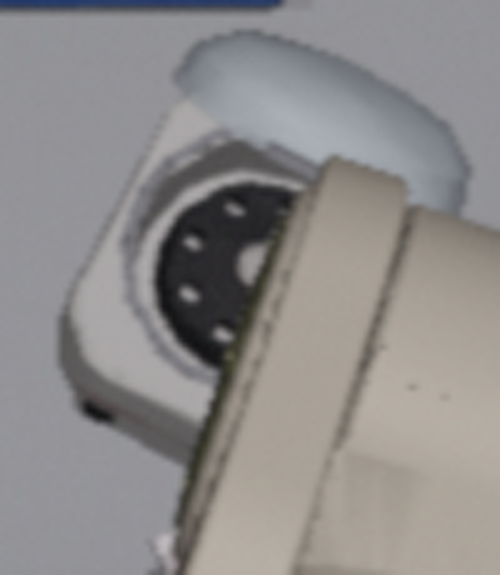

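View pics/s22.png

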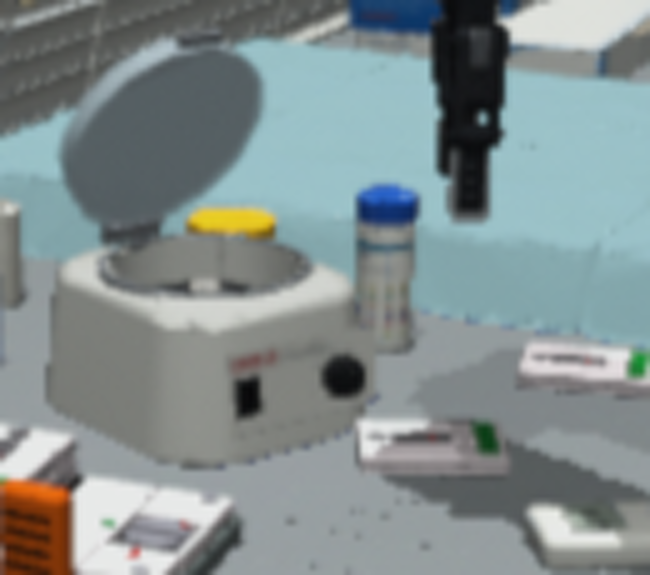

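Run:
```python
from h import *
im=cv2.imread("pics/top0.png")[:,:,::-1];cv2.imwrite("pics/t0c.png",big(im,6,250,170,345,265))
im=cv2.imread("pics/top20.png")[:,:,::-1];cv2.imwrite("pics/t20c.png",big(im,6,250,170,345,265))
```

```text
(no output)
```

View pics/t20c.png

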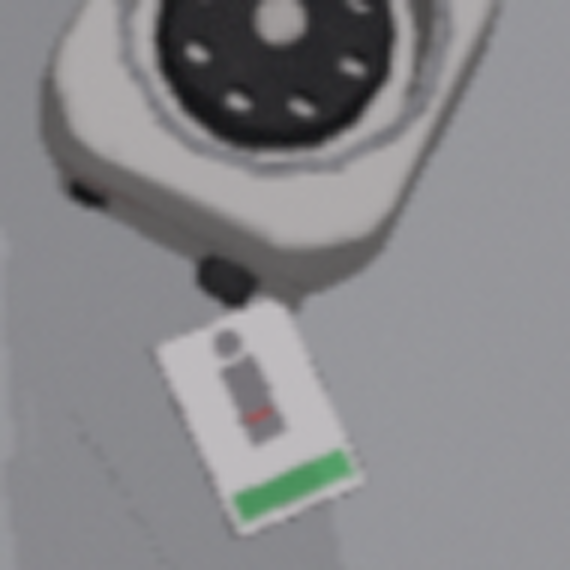

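Call:
{"api": "jog_arm", "payload": {"plan": [[-0.007,-0.005,-0.01,0,0,0],[-0.006,-0.0056,-0.02,0,0,0],[0,0,-0.02,0,0,0],[0,0,-0.02,0,0,0],[0,0,-0.02,0,0,0],[0,0,0,0,0,0],[0,0,0,0,0,0],[0,0,0,0,0,0],[0,0,0,0,0,0],[0,0,0,0,0,0]], "hand": 0.82}}

```text
clock: 54.65
tcp_pos: [0.4295, -0.0854, 0.0524]
orientation: [0.001, -0.203, 0.979, -0.001]
wrist_force: [0.7, -0.4, 0.8]
finger_gap: 0.0702
```

Run:
```python
from h import *
look('w23')
im=read_camera("side");cv2.imwrite("pics/s23.png",big(im,5,215,110,345,225))
```

```text
t 54.65 tcp [ 0.4295 -0.0854  0.0524] yaxis deg 113.47 z [ 0.002 -0.001 -1.   ] F [ 0.7 -0.4  0.8] M [ 0.01 -0.01 -0.05] gap 0.0702 j6 -0.79
```

View pics/w23.png

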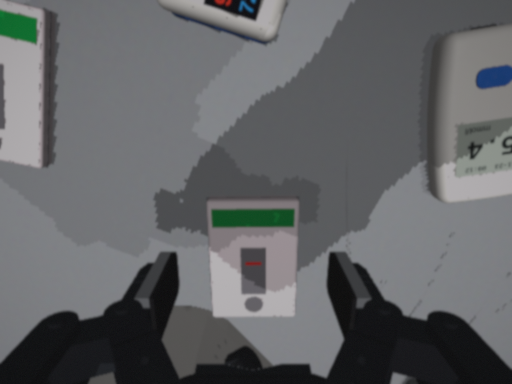

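View pics/s23.png

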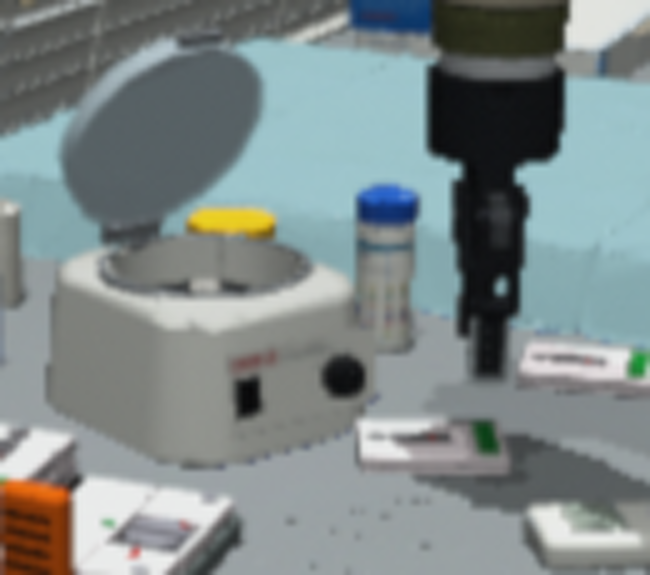

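Good clearance. Descend, grip, slide the cassette away from the centrifuge and release to regrasp centrally.

Call:
{"api": "jog_arm", "payload": {"plan": [[0,0,-0.015,0,0,0],[0,0,-0.015,0,0,0],[0,0,-0.01,0,0,0],[0,0,-0.008,0,0,0],[0,0,-0.003,0,0,0],[0,0,0,0,0,0],[0,0,0,0,0,0],[0,0,0,0,0,0],[0,0,0,0,0,0],[0,0,0,0,0,0]]}}

```text
clock: 55.75
tcp_pos: [0.429, -0.0852, 0.0008]
orientation: [0.001, -0.203, 0.979, -0.0]
wrist_force: [-0.3, 0.3, -0.5]
finger_gap: 0.07
```

Call:
{"api": "jog_arm", "payload": {"plan": [[0,0,0,0,0,0],[0,0,0,0,0,0],[0,0,0,0,0,0],[0,0,0,0,0,0],[0,0,0,0,0,0],[0,0,0,0,0,0],[0,0,0,0,0,0],[0,0,0,0,0,0],[0,0,0.001,0,0,0],[0,0,0.001,0,0,0]], "hand": 0.4, "force": 40}}

```text
clock: 56.75
tcp_pos: [0.4287, -0.0851, 0.0025]
orientation: [0.0, -0.203, 0.979, -0.0]
wrist_force: [0.4, 0.1, -0.9]
finger_gap: 0.0546
```

Run:
```python
from h import *
st()
```

```text
t 56.75 tcp [ 0.4287 -0.0851  0.0025] yaxis deg 113.47 z [ 0.001 -0.    -1.   ] F [ 0.4  0.1 -0.9] M [-0.03 -0.03 -0.01] gap 0.0546 j6 -0.79
```

Call:
{"api": "jog_arm", "payload": {"plan": [[0,0,0.003,0,0,0],[-0.01,0,0,0,0,0],[-0.01,0,0,0,0,0],[-0.01,0,0,0,0,0],[-0.01,0,0,0,0,0],[0,0,0,0,0,0],[0,0,-0.003,0,0,0],[0,0,-0.001,0,0,0],[0,0,0,0,0,0],[0,0,0,0,0,0]]}}

```text
clock: 57.75
tcp_pos: [0.3891, -0.0852, 0.0015]
orientation: [0.0, -0.203, 0.979, -0.0]
wrist_force: [0.5, -0.3, -0.2]
finger_gap: 0.0546
```

Call:
{"api": "jog_arm", "payload": {"plan": [[0,0,0,0,0,0],[0,0,0,0,0,0],[0,0,0,0,0,0],[0,0,0,0,0,0],[0,0,0,0,0,0],[0.008,0.0034,0,0,0,0],[0.008,0.0034,0,0,0,0],[0.007,0.0031,0,0,0,0],[0,0,0,0,0,0],[0,0,0,0,0,0]], "hand": 0.9}}

```text
clock: 58.75
tcp_pos: [0.412, -0.075, 0.0014]
orientation: [0.0, -0.204, 0.979, -0.0]
wrist_force: [-0.5, 0.9, -0.0]
finger_gap: 0.0767
```

Run:
```python
from h import *
look('w24')
```

```text
t 58.75 tcp [ 0.412  -0.075   0.0014] yaxis deg 113.52 z [ 0. -0. -1.] F [-0.5  0.9 -0. ] M [0.04 0.01 0.  ] gap 0.0767 j6 -0.783
(443.5, -64.0, 91.1, 45.4, -61.5)
```

View pics/w24.png

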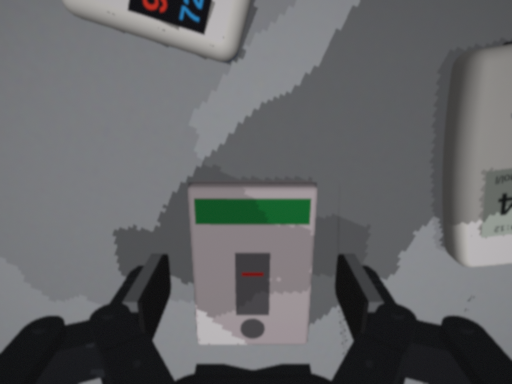

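Call:
{"api": "jog_arm", "payload": {"plan": [[0,0,0,0,0,0],[0,0,0,0,0,0],[0,0,0,0,0,0],[0,0,0,0,0,0],[0,0,0,0,0,0],[0,0,0,0,0,0],[0,0,0,0,0,0],[0,0,0.01,0,0,0],[0,0,0.03,0,0,0],[0,0,0.04,0,0,0]], "hand": 0.4, "force": 40}}

```text
clock: 59.8
tcp_pos: [0.41, -0.0747, 0.0815]
orientation: [-0.001, -0.203, 0.979, 0.001]
wrist_force: [0.9, 0.2, -1.1]
finger_gap: 0.0546
```

Call:
{"api": "jog_arm", "payload": {"plan": [[0,0.01,0.04,0,0,-8.4],[0.005,0.03,0.01,0,0,-8.4],[0.01,0.035,0,0,0,-8.4],[0.015,0.035,0,0,0,-8.4],[0.02,0.035,0,0,0,-8.4],[0.025,0.03,0,0,0,-8.4],[0.03,0.02,0,0,0,-8.4],[0.03,0.015,0,0,0,-8.4],[0.03,0.01,0,0,0,-8.4],[0.02,0.002,0,0,0,-8.4]]}}

```text
clock: 60.8
tcp_pos: [0.5965, 0.1424, 0.1318]
orientation: [0.0, 0.496, 0.868, -0.0]
wrist_force: [-0.1, -0.5, -1.3]
finger_gap: 0.0542
```

Run:
```python
from h import *
st()
```

```text
t 60.8 tcp [0.5965 0.1424 0.1318] yaxis deg 30.51 z [ 0.001 -0.001 -1.   ] F [-0.1 -0.5 -1.3] M [ 0.02  0.03 -0.02] gap 0.0542 j6 1.142
```

Call:
{"api": "jog_arm", "payload": {"plan": [[0.01,0,0,0,0,-8.27],[0.0042,0.0002,0,0,0,-8.27],[0,0,-0.01,0,0,-8.27],[0,0,-0.02,0,0,0],[0,0,-0.02,0,0,0],[0,0,-0.016,0,0,0],[0,0,-0.008,0,0,0],[0,0,0,0,0,0],[0,0,0,0,0,0],[0,0,0,0,0,0]]}}

```text
clock: 61.8
tcp_pos: [0.6099, 0.1414, 0.0588]
orientation: [0.001, 0.669, 0.743, 0.0]
wrist_force: [0.2, -0.4, -0.6]
finger_gap: 0.0541
```

Call:
{"api": "jog_arm", "payload": {"plan": [[0,0,0,0,0,0],[0,0,0,0,0,0],[0,0,0,0,0,0],[0,0,0,0,0,0],[0,0,0,0,0,0],[0,0,0,0,0,0],[0,0,0,0,0,0],[0,0,0,0,0,0],[0,0,0,0,0,0],[0,0,0,0,0,0]]}}

```text
clock: 62.8
tcp_pos: [0.609, 0.1413, 0.0575]
orientation: [0.0, 0.669, 0.743, -0.0]
wrist_force: [0.0, -0.3, -0.7]
finger_gap: 0.0544
```

Run:
```python
from h import *
look('w25')
im=cv2.imread("pics/w25.png")[:,:,::-1]
cv2.imwrite("pics/w25z.png",big(im,4,165,150,345,250));
```

```text
t 62.8 tcp [0.609  0.1413 0.0575] yaxis deg 5.96 z [-0.    -0.001 -1.   ] F [ 0.  -0.3 -0.7] M [ 0.03 -0.    0.04] gap 0.0544 j6 1.567
```

View pics/w25z.png

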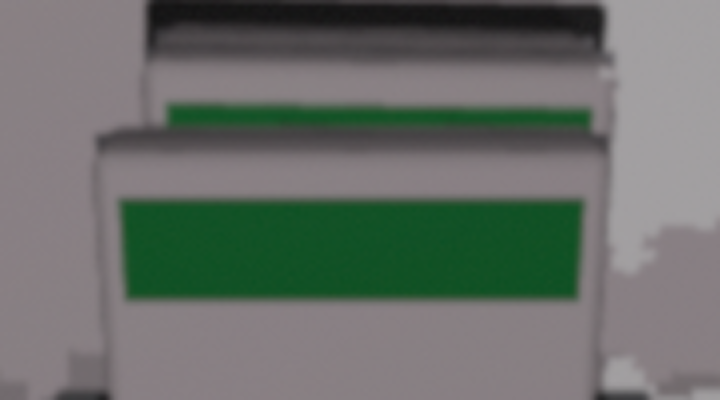

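Call:
{"api": "jog_arm", "payload": {"plan": [[0.0022,0.0059,0,0,0,-1.2],[0,0,0,0,0,0],[0,0,0,0,0,0],[0,0,0,0,0,0],[0,0,0,0,0,0],[0,0,0,0,0,0],[0,0,0,0,0,0],[0,0,0,0,0,0],[0,0,0,0,0,0],[0,0,0,0,0,0]]}}

```text
clock: 63.85
tcp_pos: [0.6113, 0.1472, 0.0576]
orientation: [0.0, 0.677, 0.736, -0.0]
wrist_force: [0.5, 0.5, -0.8]
finger_gap: 0.0549
```

Run:
```python
from h import *
look('w26')
im=cv2.imread("pics/w26.png")[:,:,::-1]
cv2.imwrite("pics/w26z.png",big(im,4,165,150,345,250));
```

```text
t 63.85 tcp [0.6113 0.1472 0.0576] yaxis deg 4.76 z [-0.    -0.001 -1.   ] F [ 0.5  0.5 -0.8] M [ 0.01  0.03 -0.02] gap 0.0549 j6 1.597
```

View pics/w26z.png

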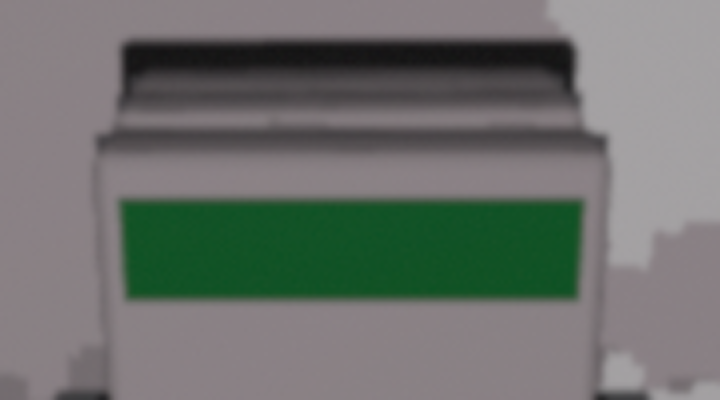

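Run:
```python
from h import *
import pickle
cal=pickle.load(open("w26.pkl","rb")); c=get_state()["tcp_pos"]
g=lambda x,y,z:uv(ray(cal,(165+x/4,150+y/4),z),c)
print("pad",g(349,41,.028),"low",g(349,109,.052),"up",g(352,153,.0682))
```

```text
pad [42.64 -1.19] low [39.96 -1.15] up [39.71 -0.81]
```

Call:
{"api": "jog_arm", "payload": {"plan": [[-0.0003,0.0001,-0.0015,0,0,0],[0,0,-0.001,0,0,0],[0,0,-0.001,0,0,0],[0,0,-0.0005,0,0,0],[0,0,0,0,0,0],[0,0,0,0,0,0],[0,0,0,0,0,0],[0,0,0,0,0,0],[0,0,0,0,0,0],[0,0,0,0,0,0]]}}

```text
clock: 64.9
tcp_pos: [0.6109, 0.1473, 0.0539]
orientation: [0.0, 0.677, 0.736, -0.0]
wrist_force: [-3.2, -0.6, 5.5]
finger_gap: 0.0545
```

Call:
{"api": "jog_arm", "payload": {"plan": [[0,0,-0.0001,0,0,0],[0,0,0,0,0,0],[0,0,0,0,0,0],[0,0,0,0,0,0],[0,0,0,0,0,0],[0,0,0,0,0,0],[0,0,0,0,0,0],[0,0,0,0,0,0],[0,0,0,0,0,0],[0,0,0,0,0,0]], "hand": 1}}

```text
clock: 65.9
tcp_pos: [0.611, 0.1473, 0.0535]
orientation: [0.0, 0.677, 0.736, -0.0]
wrist_force: [0.4, -0.4, 0.1]
finger_gap: 0.0852
```

Call:
{"api": "jog_arm", "payload": {"plan": [[0,0,0.01,0,0,0],[0,0,0.02,0,0,0],[0,0,0.04,0,0,0],[0,0,0.04,0,0,0],[0,0,0.02,0,0,0],[0,0,0,0,0,0],[0,0,0,0,0,0],[0,0,0,0,0,0],[0,0,0,0,0,0],[0,0,0,0,0,0]]}}

```text
clock: 66.9
tcp_pos: [0.6102, 0.1472, 0.1821]
orientation: [-0.001, 0.677, 0.736, -0.001]
wrist_force: [0.8, 0.7, 0.1]
finger_gap: 0.0851
```

Run:
```python
from h import *
look('w27')
im=cv2.imread("pics/w27.png")[:,:,::-1]
cv2.imwrite("pics/w27z.png",big(im,6,200,110,310,235)); 
im=read_camera("top");cv2.imwrite("pics/top27.png",im[:,:,::-1])
```

```text
t 66.9 tcp [0.6102 0.1472 0.1821] yaxis deg 4.76 z [-0.003 -0.001 -1.   ] F [0.8 0.7 0.1] M [ 0.   -0.01  0.03] gap 0.0851 j6 1.597
```

View pics/w27z.png

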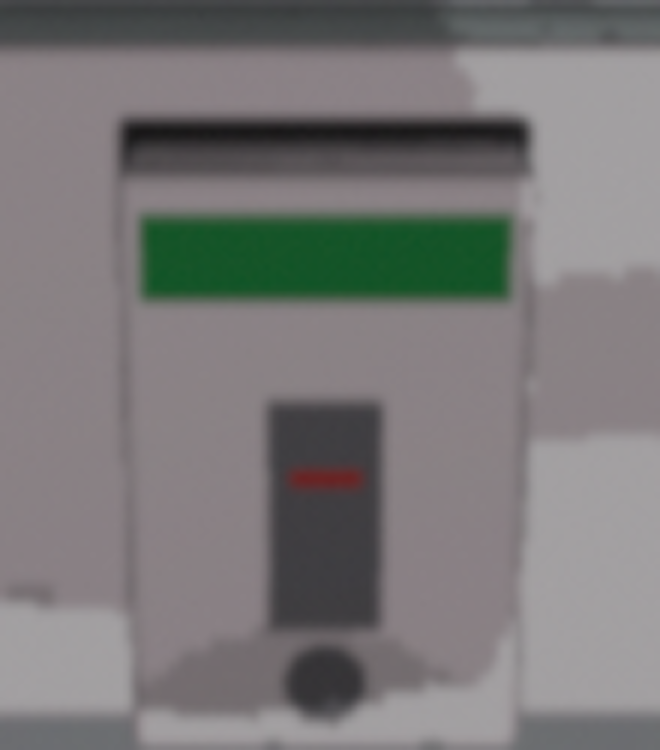

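View pics/top27.png

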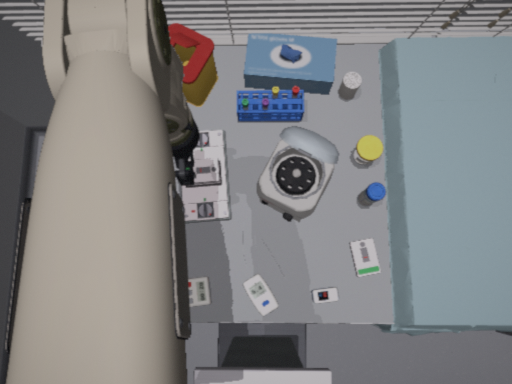

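Call:
{"api": "jog_arm", "payload": {"plan": [[-0.03,0,0,0,0,6],[-0.03,-0.01,0,0,0,6],[-0.03,-0.02,0,0,0,6],[-0.03,-0.02,0,0,0,6],[-0.03,-0.025,0,0,0,6],[-0.02,-0.03,0,0,0,6],[-0.0117,-0.03,0,0,0,6],[-0.01,-0.03,0,0,0,6],[0,-0.03,0,0,0,6],[0,-0.03,0,0,0,6]]}}

```text
clock: 68.0
tcp_pos: [0.4188, -0.0787, 0.1836]
orientation: [0.001, 0.216, 0.976, -0.0]
wrist_force: [1.0, 0.0, -1.0]
finger_gap: 0.0854
```

Call:
{"api": "jog_arm", "payload": {"plan": [[0,-0.03,0,0,0,6],[0,-0.03,0,0,0,6],[0,-0.03,0,0,0,6],[0,-0.03,-0.01,0,0,6],[0,-0.03,-0.02,0,0,6],[0,-0.0197,-0.03,0,0,6.3],[0,0,-0.03,0,0,0],[0,0,-0.02,0,0,0],[0,0,-0.02,0,0,0],[0,0,0,0,0,0]]}}

```text
clock: 69.0
tcp_pos: [0.4173, -0.2459, 0.0509]
orientation: [-0.002, -0.096, 0.995, 0.002]
wrist_force: [-0.1, -0.1, 0.5]
finger_gap: 0.0854
```

Run:
```python
from h import *
look('w28')
```

```text
t 69.0 tcp [ 0.4173 -0.2459  0.0509] yaxis deg 101.05 z [-0.003  0.003 -1.   ] F [-0.1 -0.1  0.5] M [0.07 0.04 0.02] gap 0.0854 j6 -0.891
```

View pics/w28.png

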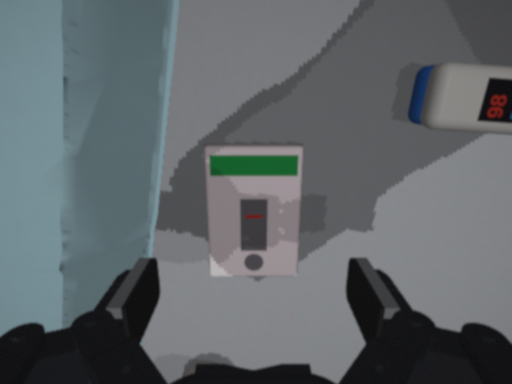

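Run:
```python
from h import *
import pickle
cal=pickle.load(open("w28.pkl","rb"))
P=np.array([ray(cal,u,.012)[:2] for u in [(205.5,146),(302,146),(298,275.5),(209.5,276)]])
d=(P[0]+P[1]-P[2]-P[3]);print(P.mean(0),np.linalg.norm(d)/2,np.degrees(np.arctan2(-d[1],-d[0])))
for z in (0,.03,.06): print(z,ray(cal,(153,230),z),ray(cal,(151,280),z))
ct=calibration("top")
for z in (0,.03,.06): print("top",z,ray(ct,(386,250),z),ray(ct,(383,200),z))
im=read_camera("side");cv2.imwrite("pics/s28.png",big(im,5,280,110,410,225))
```

```text
[ 0.40862617 -0.24714411] 0.08330644892782767 11.096488450590408
0 [ 0.4358949 -0.3081464  0.       ] [ 0.47352848 -0.3058579   0.        ]
0.03 [ 0.42045053 -0.3011329   0.03      ] [ 0.45226833 -0.29919805  0.03      ]
0.06 [ 0.40500615 -0.29411939  0.06      ] [ 0.43100818 -0.2925382   0.06      ]
top 0 [ 0.42634802 -0.301628    0.        ] [ 0.54913589 -0.30094766  0.        ]
top 0.03 [ 0.42501154 -0.29238448  0.03      ] [ 0.54405139 -0.2917249   0.03      ]
top 0.06 [ 0.42367507 -0.28314096  0.06      ] [ 0.53896688 -0.28250215  0.06      ]
```

View pics/s28.png

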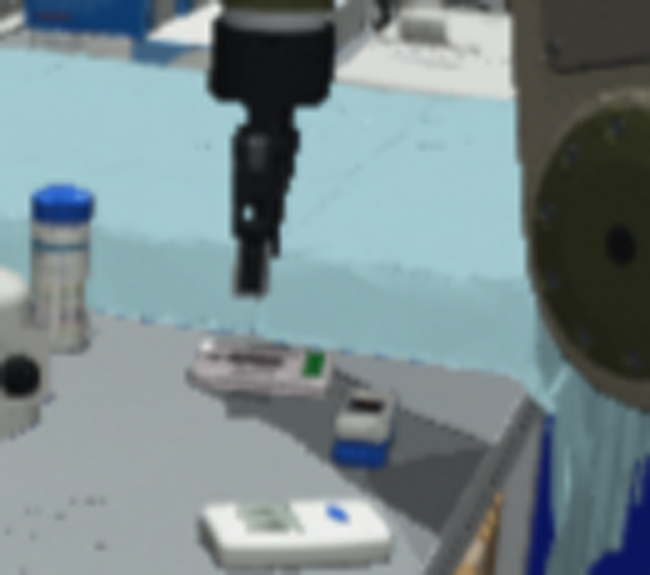

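Call:
{"api": "jog_arm", "payload": {"plan": [[-0.0085,-0.0012,0,0,0,0],[0,0,0,0,0,0],[0,0,0,0,0,0],[0,0,0,0,0,0],[0,0,0,0,0,0],[0,0,0,0,0,0],[0,0,0,0,0,0],[0,0,0,0,0,0],[0,0,0,0,0,0],[0,0,0,0,0,0]], "hand": 0.78}}

```text
clock: 70.1
tcp_pos: [0.4108, -0.2485, 0.0534]
orientation: [0.0, -0.096, 0.995, -0.0]
wrist_force: [0.1, -0.1, 1.2]
finger_gap: 0.0666
```

Run:
```python
from h import *
look('w29')
```

```text
t 70.1 tcp [ 0.4108 -0.2485  0.0534] yaxis deg 101.07 z [ 0.001 -0.    -1.   ] F [ 0.1 -0.1  1.2] M [-0.04 -0.   -0.01] gap 0.0666 j6 -0.905
```

View pics/w29.png

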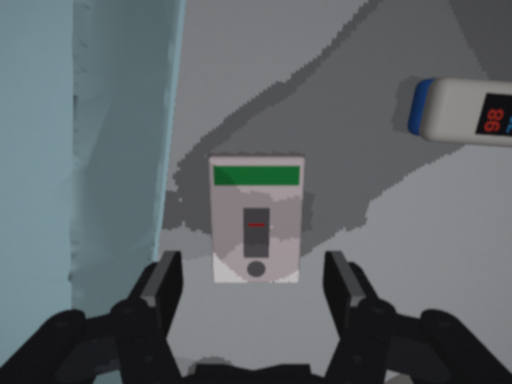

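Call:
{"api": "jog_arm", "payload": {"plan": [[-0.0022,0.0018,-0.01,0,0,0],[0,0,-0.01,0,0,0],[0,0,-0.01,0,0,0],[0,0,0,0,0,0],[0,0,0,0,0,0],[0,0,0,0,0,0],[0,0,0,0,0,0],[0,0,0,0,0,0],[0,0,0,0,0,0],[0,0,0,0,0,0]]}}

```text
clock: 71.15
tcp_pos: [0.4087, -0.2469, 0.0236]
orientation: [0.001, -0.096, 0.995, -0.0]
wrist_force: [0.4, 0.3, 0.3]
finger_gap: 0.0668
```

Run:
```python
from h import *
look('w30')
```

```text
t 71.15 tcp [ 0.4087 -0.2469  0.0236] yaxis deg 101.07 z [ 0.001 -0.001 -1.   ] F [0.4 0.3 0.3] M [ 0.03 -0.01  0.05] gap 0.0668 j6 -0.905
(389.9, -148.7, 80.9, 65.7, -38.5)
```

View pics/w30.png

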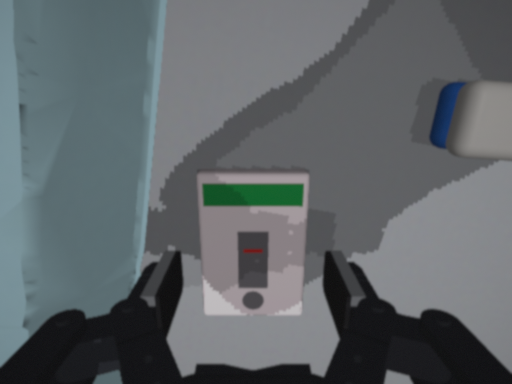

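Centred now. Descend and grip.

Call:
{"api": "jog_arm", "payload": {"plan": [[0,0,-0.01,0,0,0],[0,0,-0.008,0,0,0],[0,0,-0.004,0,0,0],[0,0,0,0,0,0],[0,0,0,0,0,0],[0,0,0,0,0,0],[0,0,0,0,0,0],[0,0,0,0,0,0],[0,0,0,0,0,0],[0,0,0,0,0,0]]}}

```text
clock: 72.2
tcp_pos: [0.4086, -0.2468, 0.0016]
orientation: [0.0, -0.096, 0.995, -0.0]
wrist_force: [-0.4, 0.4, -0.2]
finger_gap: 0.0665
```

Call:
{"api": "jog_arm", "payload": {"plan": [[0,0,0,0,0,0],[0,0,0,0,0,0],[0,0,0,0,0,0],[0,0,0,0,0,0],[0,0,0,0,0,0],[0,0,0,0,0,0],[0,0,0,0,0,0],[0,0,0,0,0,0],[0,0,0,0,0,0],[0,0,0,0,0,0]], "hand": 0.4, "force": 40}}

```text
clock: 73.2
tcp_pos: [0.4087, -0.2469, 0.0019]
orientation: [0.001, -0.096, 0.995, -0.0]
wrist_force: [-1.7, 0.7, 5.4]
finger_gap: 0.0543
```

Call:
{"api": "jog_arm", "payload": {"plan": [[0,0,0.01,0,0,0],[0,0,0.03,0,0,0],[0,0,0.04,0,0,0],[0,0.01,0.04,0,0,0],[0,0.02,0.03,0,0,-5],[0,0.03,0,0,0,-6],[0,0.03,0,0,0,-6],[0,0.03,0,0,0,-6],[0,0.03,0,0,0,-6],[0,0.03,0,0,0,-6]]}}

```text
clock: 74.2
tcp_pos: [0.4083, -0.0656, 0.152]
orientation: [0.001, 0.21, 0.978, -0.0]
wrist_force: [0.7, 0.2, 0.2]
finger_gap: 0.0545
```

Run:
```python
from h import *
st()
```

```text
t 74.2 tcp [ 0.4083 -0.0656  0.152 ] yaxis deg 65.8 z [ 0.001 -0.001 -1.   ] F [0.7 0.2 0.2] M [ 0.01  0.   -0.02] gap 0.0545 j6 0.069
```

Call:
{"api": "jog_arm", "payload": {"plan": [[0,0.03,0,0,0,-5.5],[0.005,0.03,0,0,0,-5.5],[0.015,0.03,0,0,0,-5.5],[0.02,0.03,0,0,0,-5.5],[0.025,0.025,0,0,0,-5.5],[0.025,0.02,0,0,0,-5.5],[0.03,0.02,0,0,0,-5.5],[0.03,0.015,0,0,0,-5.5],[0.03,0.0125,0,0,0,-5.5],[0.0227,0,0,0,0,-5.5]]}}

```text
clock: 75.2
tcp_pos: [0.6126, 0.1476, 0.1515]
orientation: [0.0, 0.636, 0.771, -0.0]
wrist_force: [-0.8, -0.5, -0.0]
finger_gap: 0.0546
```

Call:
{"api": "jog_arm", "payload": {"plan": [[0,0,0,0,0,-6.2],[0,0,-0.01,0,0,0],[0,0,-0.02,0,0,0],[0,0,-0.02,0,0,0],[0,0,-0.02,0,0,0],[0,0,-0.006,0,0,0],[0,0,0,0,0,0],[0,0,0,0,0,0],[0,0,0,0,0,0],[0,0,0,0,0,0]]}}

```text
clock: 76.2
tcp_pos: [0.612, 0.1458, 0.0766]
orientation: [0.001, 0.676, 0.737, 0.0]
wrist_force: [-0.6, -0.5, -0.0]
finger_gap: 0.0545
```

Run:
```python
from h import *
st()
```

```text
t 76.2 tcp [0.612  0.1458 0.0766] yaxis deg 4.88 z [ 0.002 -0.001 -1.   ] F [-0.6 -0.5 -0. ] M [ 0.04  0.   -0.02] gap 0.0545 j6 1.592
```

Call:
{"api": "jog_arm", "payload": {"plan": [[0,0.0014,-0.0065,0,0,0],[0,0,0,0,0,0],[0,0,0,0,0,0],[0,0,0,0,0,0],[0,0,0,0,0,0],[0,0,0,0,0,0],[0,0,0,0,0,0],[0,0,0,0,0,0],[0,0,0,0,0,0],[0,0,0,0,0,0]]}}

```text
clock: 77.2
tcp_pos: [0.6113, 0.1471, 0.069]
orientation: [0.0, 0.676, 0.736, -0.0]
wrist_force: [-0.1, 0.0, -0.8]
finger_gap: 0.0546
```

Run:
```python
from h import *
look('w31')
im=cv2.imread("pics/w31.png")[:,:,::-1]
cv2.imwrite("pics/w31z.png",big(im,4,165,150,345,250));
```

```text
t 77.2 tcp [0.6113 0.1471 0.069 ] yaxis deg 4.86 z [-0.    -0.001 -1.   ] F [-0.1  0.  -0.8] M [-0.06 -0.02 -0.01] gap 0.0546 j6 1.595
```

View pics/w31z.png

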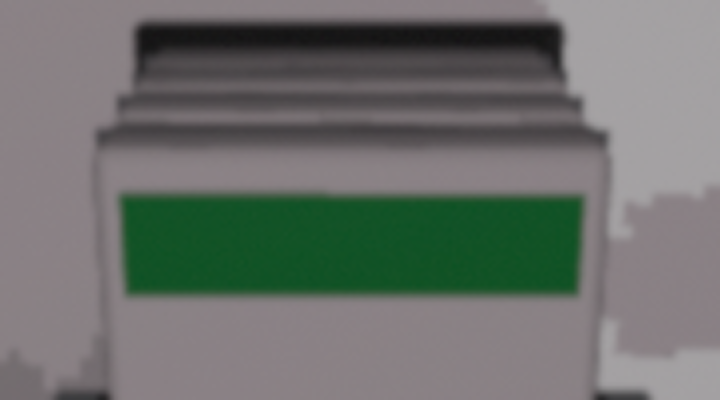

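Run:
```python
from h import *
import pickle
cal=pickle.load(open("w31.pkl","rb")); c=get_state()["tcp_pos"]
g=lambda x,y,z:uv(ray(cal,(165+x/4,150+y/4),z),c)
print("pad",g(349,23,.028),"low",g(349.5,111,.064),"up",g(352,150,.0791))
```

```text
pad [42.66 -1.27] low [39.89 -1.15] up [39.89 -0.87]
```

Call:
{"api": "jog_arm", "payload": {"plan": [[-0.0003,0,-0.001,0,0,0],[0,0,-0.001,0,0,0],[0,0,-0.0008,0,0,0],[0,0,0,0,0,0],[0,0,0,0,0,0],[0,0,0,0,0,0],[0,0,0,0,0,0],[0,0,0,0,0,0],[0,0,0,0,0,0],[0,0,0,0,0,0]]}}

```text
clock: 78.25
tcp_pos: [0.611, 0.1471, 0.0662]
orientation: [0.0, 0.676, 0.736, -0.0]
wrist_force: [-0.6, 0.4, -1.3]
finger_gap: 0.0546
```

Call:
{"api": "jog_arm", "payload": {"plan": [[0,0,-0.0003,0,0,0],[0,0,0,0,0,0],[0,0,0,0,0,0],[0,0,0,0,0,0],[0,0,0,0,0,0],[0,0,0,0,0,0],[0,0,0,0,0,0],[0,0,0,0,0,0],[0,0,0,0,0,0],[0,0,0,0,0,0]], "hand": 1}}

```text
clock: 79.25
tcp_pos: [0.6109, 0.1471, 0.0659]
orientation: [0.0, 0.676, 0.736, -0.0]
wrist_force: [-0.1, 0.2, -0.3]
finger_gap: 0.0855
```

Call:
{"api": "jog_arm", "payload": {"plan": [[0,0,0.01,0,0,0],[0,0,0.02,0,0,0],[0,0,0.04,0,0,0],[0,0,0.04,0,0,0],[0,0,0.02,0,0,0],[0,0,0,0,0,0],[0,0,0,0,0,0],[0,0,0,0,0,0],[0,0,0,0,0,0],[0,0,0,0,0,0]]}}

```text
clock: 80.25
tcp_pos: [0.6103, 0.1471, 0.1945]
orientation: [-0.001, 0.676, 0.736, -0.001]
wrist_force: [-0.7, 0.3, 0.1]
finger_gap: 0.085
```

Run:
```python
from h import *
look('w32')
im=cv2.imread("pics/w32.png")[:,:,::-1]
cv2.imwrite("pics/w32z.png",big(im,5,185,110,325,235)); 
im=read_camera("side");cv2.imwrite("pics/s32.png",big(im,5,140,150,280,260))
```

```text
t 80.25 tcp [0.6103 0.1471 0.1945] yaxis deg 4.86 z [-0.003 -0.001 -1.   ] F [-0.7  0.3  0.1] M [-0.1  -0.06  0.01] gap 0.085 j6 1.595
```

View pics/w32z.png

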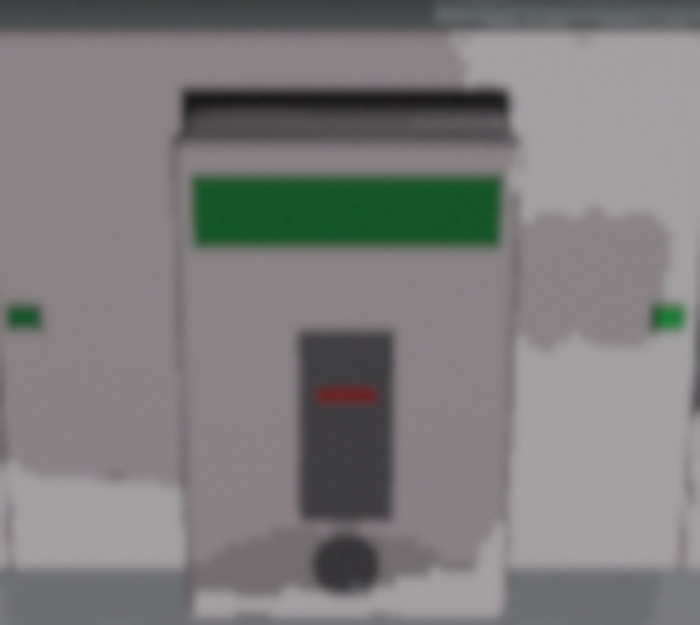

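View pics/s32.png

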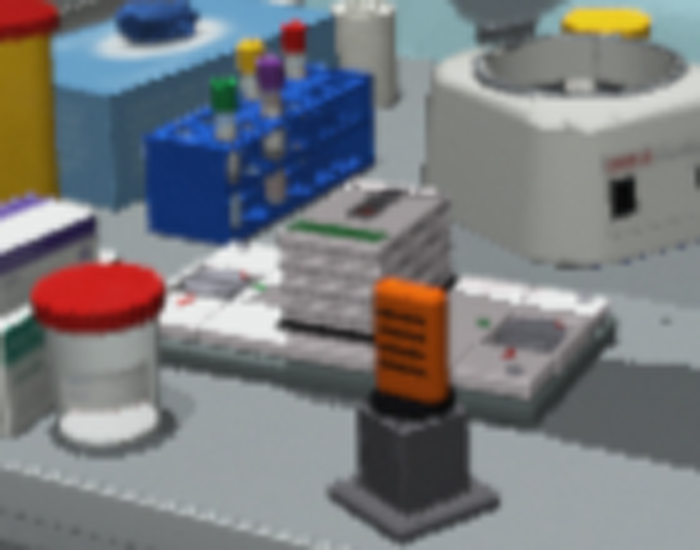

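Call:
{"api": "jog_arm", "payload": {"plan": [[-0.01,0,0.03,0,0,0],[-0.02,-0.01,0.02,0,0,0],[-0.02,-0.03,0.01,0,0,0],[-0.02,-0.03,0,0,0,0],[-0.02,-0.03,0,0,0,0],[-0.02,-0.03,0,0,0,0],[-0.02,-0.03,0,0,0,0],[-0.02,-0.03,0,0,0,0],[-0.02,-0.03,0,0,0,0],[-0.02,-0.03,0,0,0,0]]}}

```text
clock: 81.35
tcp_pos: [0.42, -0.1038, 0.2558]
orientation: [0.0, 0.676, 0.737, -0.0]
wrist_force: [0.7, -1.1, -0.3]
finger_gap: 0.0855
```

Call:
{"api": "jog_arm", "payload": {"plan": [[0,-0.03,0,0,0,0],[0,-0.03,0,0,0,0],[0,-0.03,0,0,0,0],[0,-0.03,0,0,0,0],[0,0,0,0,0,0],[0,0,0,0,0,0],[0,0,0,0,0,0],[0,0,0,0,0,0],[0,0,0,0,0,0],[0,0,0,0,0,0]]}}

```text
clock: 82.35
tcp_pos: [0.4211, -0.2222, 0.256]
orientation: [0.0, 0.676, 0.737, -0.0]
wrist_force: [-0.1, -0.6, 0.3]
finger_gap: 0.0857
```

Run:
```python
from h import *
st()
im=read_camera("top");cv2.imwrite("pics/top33.png",im[:,:,::-1]);cv2.imwrite("pics/t33z.png",big(im,5,125,120,245,235))
```

```text
t 82.35 tcp [ 0.4211 -0.2222  0.256 ] yaxis deg 4.93 z [-0.    -0.001 -1.   ] F [-0.1 -0.6  0.3] M [ 0.   -0.01  0.03] gap 0.0857 j6 0.831
```

View pics/t33z.png

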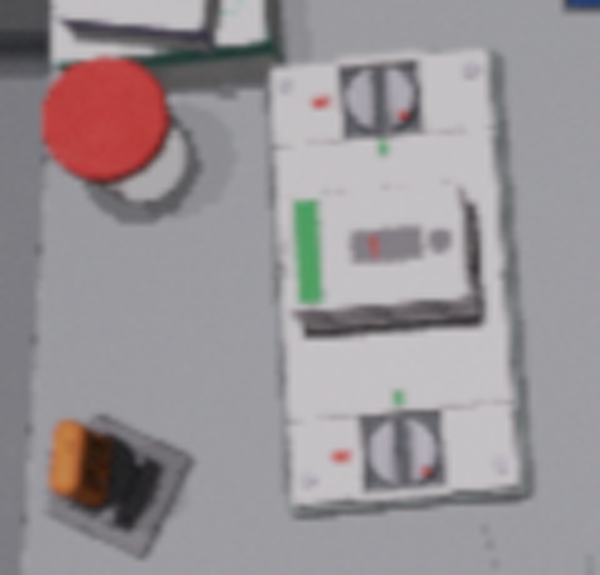

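View pics/top33.png

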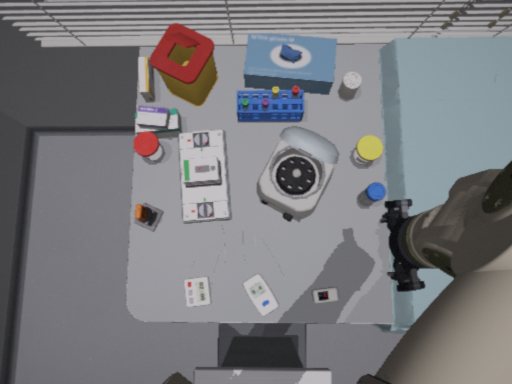

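All in place: both locks are seated, the key is upright, there are four cassettes in the pile, and the bystanders haven't moved.

Run:
```python
from h import *
print(hand_in())
```

```text
the job is handed in; nothing more can be done
None
```

The job is done and handed in at about 82 s on the robot's clock.

- **Locks:** I turned the near lock and then the far lock clockwise with the key, until the torque rose from about 0.1 N m to about 0.35 N m at the stop. In the last overhead view both slots lie along the stand's y, towards the green marks.
- **Key:** It went back upright in its holder before I touched any cassette. It now sits turned about 33° from its starting angle, which the holder allows.
- **Pile:** All four cassettes are stacked flat and face up on the pad, long side along long side. While stacking, the wrist camera put each cassette within about 0.5 mm of the one below and of the pad's centre. The second one sits about half a degree askew.
- **Knocked cassette:** One cassette (cassette_3 by my count) was shifted about 14 mm towards the centrifuge during the run. I gripped it near its far end, moved it 40 mm clear, then regripped it in the middle.

**Disagreements:** Separate camera estimates of the pad's centre differed by about 2 mm, within the stated calibration. I therefore lined up each placing in the wrist picture against the pad or the cassette below. In the last overhead view nothing else had moved, and none of my force readings went above about 6 N.

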